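# Index the track-soldering slide and lock it with the ball-lock pin

## Task

Take the ball-lock pin out of its wooden stand by squeezing its handle so that the red thumb button is held in, put it through the hole of the sliding table, slide the table gently along until the pin finds the hidden hole of the rail underneath, and push the pin fully home with the button still in. Then let go so that the button springs out and the pin is locked. Do not press hard on the fixture, and leave the two steel weights and the spool alone.

Things in the scene. Friction and masses are not known exactly. Their poses are not given: they have to be found in the camera images.
- pin_grip (a point): The ball-lock pin: black handle 18 mm (x) by 22 mm (y), 44 mm tall, red thumb button on its +y side. This point lies on the pin's axis, mid-handle, level with the button, 30 mm above the underside of the steel collar; z runs up the pin, y out through the button. Squeezed along y over 8 N, one finger on the button, the button goes in: 26.5 mm wide before, 22.5 mm after. About 150 g.
- pin_shoulder (a point): Centre of the underside of the pin's steel collar (29 mm wide, 6 mm thick, directly under the handle): it seats on the sliding table. z up the pin, y towards the button. Below it: a round steel shank, 12 mm in diameter, 42 mm long, whose last 6 mm taper to 7 mm.
- button (a joint): How far the thumb button is in: 0 m out, 0.004 m fully in; spring 4 N out, 8 N in. Two brass locking balls on the shank, 31 mm below the collar's underside, stick out 2.5 mm to the pin's +x and -x with the button out, and draw in fully only while it is in. With them out the pin neither enters nor leaves the 14 mm holes.
- stand: Wooden block 80 x 80 x 50 mm with a 20 mm hole right through from above, in which the pin hangs upright on its collar; origin at the centre of its underside. It does not move.
- fixture: Fixed soldering fixture, 130 mm (x) by 280 mm (y), two blue guides along y, 46 mm high (screw heads 48); origin at its underside's centre, on the bench. An aluminium table slides along y between the guides and hides a fixed steel rail below it, top 34 mm and underside 22 mm above the bench (for the rail's hole see rail_search).
- rail_search (a point): Middle of the stretch of the rail's top in which its hole lies, x and y as the fixture's. The rail has one round 14 mm through hole with a chamfered mouth, on the centre line (x = 0), anywhere from y = -15 to +15 mm of this point, different each time. It cannot be seen or measured under the sliding table and must be felt with the pin. Nothing but air below the rail.
- carriage_hole (a point): Centre of the upper mouth of the sliding table's chamfered 14 mm through hole; z up, y along the slide. The table: aluminium plate 88 mm (x) by 120 mm (y), 12 mm thick, its top 48 mm above the bench, 2 mm clear of the rail. Brass model track 4 mm high is glued on near both ends, 30 mm or more from the hole. It slides along y against about 2.5 N of friction.
- carriage (a joint): Position of the sliding table along the fixture's y: 0 at its end stop (hole at y = -30 mm of the fixture), 0.06 m at the other end (hole at y = +30 mm). It starts within 6 mm of 0.
- weight_a: Steel cylinder weight 38 mm wide, 60 mm tall, with a knob; origin at the centre of its foot. Leave alone.
- weight_b: Second steel weight, the same. Leave alone.
- spool: Black solder spool 40 mm wide, 34 mm tall, origin at the centre of its foot. Leave alone.
Mind the look-alikes: they are no part of the job. Of the things like the stand, leave any that is green; of the rest the smaller one is meant.

How it is judged:
By the outcome, as a careful person would: the job done as asked, in the order asked, and still so for the second after the job is handed in, with the robot touching nothing.
It also fails if it takes over 64 s, if anything falls off the work surface, if the arm or the gripper's body presses on something with over 40 N, if the wrist force passes 120 N, or if a joint passes its speed limit or range.

## Robot

A 6-joint arm with a two-finger parallel gripper is mounted at the origin on the work surface. World frame = base frame: x ahead of the robot, y to its left, z up, the work surface at z = 0. Lengths are in mm, angles in rad, forces in N, time in s.
With the tool pointing down it reaches from about 350 to 775 mm from the base axis. Payload 7.3 kg.
Tool frame: the origin (TCP) lies midway between the tips of the shut fingers; the grasp point (between the pads) lies 19 mm behind it; x points along the fingers, z is the direction in which the jaws open and shut, and the axes are right-handed (so a half turn about x gives the same grasp; the last joint's range is limited). The gripper opens to 92 mm and grips with 3 to 60 N. Pads are 19 mm wide; open, the fingers measure 130 mm over their backs; the gripper's body (75 mm by 190 mm) begins 47 mm behind the grasp point.
Start: joints at [-1.356, 0.342, 1.524, -0, 1.275, -0.146], TCP at [185.36, -491.209, 226.741] pointing down, gripper open.
Joint ranges: [-2.53, 2.53], [-0.77, 2.02], [0.04, 2.7], [-1, 4.14], [0.28, 2.66], [-3.11, 3.11]. Speed limits (rad/s): [2.57, 2.57, 3.14, 3.14, 3.14, 3.14].

## Interface

Orientations are given as [roll, pitch, yaw] about the fixed x, y, z axes, in that order (R = Rz(yaw) Ry(pitch) Rx(roll)).
In Python, from plant import monitor, optics, close_job gives the robot as it stands.
- The arm moves only by the tool send_rows, never from a script. Its argument "commands" is a list that holds one entry, the list of rows, each a list of 5 numbers: the shift along the tool's x, y, z in m, then the turn about the tool's x in degrees, then the finger opening in m, from 0 to 0.0918. A call has 1 to 10 rows; each row shifts and turns the pose as measured when the row begins, along the tool's axes as they then stand; what a row does not reach is not made up. A row lasts 1/12 s, in which the tool goes at most 41.7 mm and 7.16 degrees, less where a joint would pass 70% of its speed; a pose out of reach is approached as far as the arm can. A call with a gripper value outside its range is refused whole. The fingers move at their own pace and stop on an object; the grip force is fixed at half the most. Time passes only in rows, so rows that do not move let the fingers close. It gives the time, the measured TCP pose, the force and the opening at its end, in the units of the state.
- monitor.get_obs(): the state, without advancing time (a new reading comes with each control period).
- optics.capture(name): name is "scene" or "top" or "wrist"; returns a dict with "color" (400x640x3 uint8, blue, green, red), "camera_matrix" (3x3 intrinsics, pixels), "k1" (the pictures are not rectified: a ray, as slopes to the right and down, at radius r is drawn at 1 + k1 r^2 times it, then the intrinsics apply), "camera_from_world" (4x4, takes a point from world to camera coordinates); the wrist camera has in their place "T_tool_cam" (4x4, takes a point from camera to tool coordinates, whose origin is the TCP and whose axes are the tool frame's). Camera axes: x right, y down, z forward; pixel columns grow to the right and rows downward; lengths in mm; the calibration is good to about 2 mm. A picture is of the moment at which its call begins: read the wrist's pose just before it. There is no depth.
- close_job(): hands the job in, once; it reports no verdict.
The state is a dict: "time": time; "joint_positions": joint angles; "dq": joint speeds; "tau": joint torques, N m; "tool_pos": TCP position; "tcp_rot": TCP orientation; "contact_force": force on the tool from outside, world axes, zero at the start; "moment": the same for the moment, N m; "grip_width": finger opening in mm.
Only numpy, scipy, OpenCV 4.12 (cv2) and the standard library are available. Lean on these libraries where they do the work, as an engineer would, in place of code of your own. Each camera call takes 0.05 s, during which the arm holds its last target.

## Working session

There is one attempt and no reset: what is moved stays moved. The work goes in short steps, Python scripts to look and compute and a tool call to move; the robot and the scene stay as the last step left them, time stands still between calls to the robot, and variables do not carry over. Pictures are saved under pics/ and viewed, and the job is handed in when it is done.

Besides the shell and the picture viewer there is one more tool, called after "Request:" as a command line: name --argument value ..., lists and objects as JSON in quotes. send_rows: Moves the arm, as the interface text tells. Its arguments: {"type":"object","properties":{"commands":{"type":"array","items":{"type":"array","items":{"type":"array","items":{"type":"number"}}}}},"required":["commands"]}

```bash
ls; mkdir -p pics
cat > h.py <<'E'
import numpy as np, cv2
from plant import monitor, optics, close_job
E
python3 - <<'E'
from h import *
o=monitor.get_obs(); print(o)
for n in ["scene","top","wrist"]:
    c=optics.capture(n); cv2.imwrite(f"pics/{n}0.png",c["color"])
    print(n,c["camera_matrix"],c["k1"],c.get("camera_from_world"),c.get("T_tool_cam"))
E
```

```text
pics
{'time': 0.0, 'joint_positions': array([-1.35602850e+00,  3.42725097e-01,  1.52504810e+00, -1.41753906e-05,
        1.27540432e+00, -1.45979725e-01]), 'dq': array([-0.00081769,  0.00134308,  0.00064985, -0.0008298 , -0.0012577 ,
        0.00177091]), 'tau': array([-1.19173277e-03, -4.31240630e+01, -2.44215703e+01,  7.17602740e-02,
        5.60344441e-02, -1.05153895e-04]), 'tool_pos': array([ 185.24648016, -490.77812115,  226.03289089]), 'tcp_rot': array([3.00416542, 1.5692114 , 1.79412078]), 'contact_force': array([0.62992814, 0.85970053, 0.46135319]), 'moment': array([ 0.00566672, -0.02727972,  0.00934464]), 'grip_width': 91.57054457526142}
scene [[468.26479595   0.         324.03390498]
 [  0.         468.26479595 200.06466761]
 [  0.           0.           1.        ]] -0.07496929238560147 [[ 6.12183343e-01  7.90352808e-01 -2.39581569e-02 -3.66410913e+02]
 [ 4.86344518e-01 -4.00252112e-01 -7.76702811e-01 -2.03673448e+02]
 [-6.23458551e-01  4.63832605e-01 -6.29411432e-01  1.51293488e+03]
 [ 0.00000000e+00  0.00000000e+00  0.00000000e+00  1.00000000e+00]] None
top [[399.53151532   0.         323.78959081]
 [  0.         399.53151532 202.29036752]
 [  0.           0.           1.        ]] -0.09311800645770432 [[ 6.18555133e-04 -9.99871180e-01 -1.60387078e-02  3.37325383e+01]
 [-9.81780801e-01  2.44040450e-03 -1.90001322e-01  5.66427754e+02]
 [ 1.90015987e-01  1.58640217e-02 -9.81652819e-01  1.06735323e+03]
 [ 0.00000000e+00  0.00000000e+00  0.00000000e+00  1.00000000e+00]] None
wrist [[287.66076089   0.         317.88062647]
 [  0.         287.66076089 197.41581616]
 [  0.           0.           1.        ]] 0.0008540059218238947 None [[-1.66473858e-03 -2.47499201e-01  9.68886667e-01 -1.57311791e+02]
 [ 2.94577272e-04 -9.68888089e-01 -2.47499058e-01  6.60867331e+01]
 [ 9.99998571e-01 -1.26609240e-04  1.68585302e-03  5.26920404e-01]
 [ 0.00000000e+00  0.00000000e+00  0.00000000e+00  1.00000000e+00]]
```

View pics/top0.png

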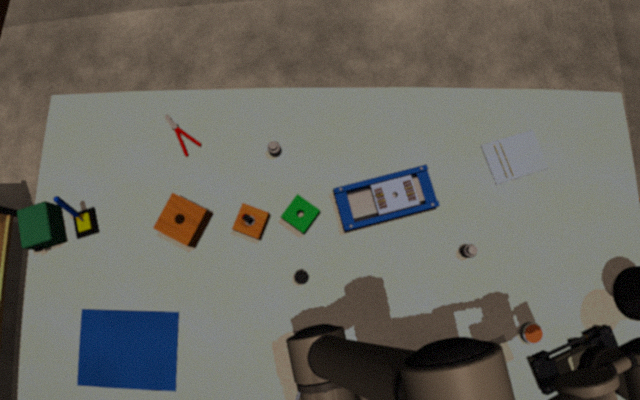

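View pics/scene0.png

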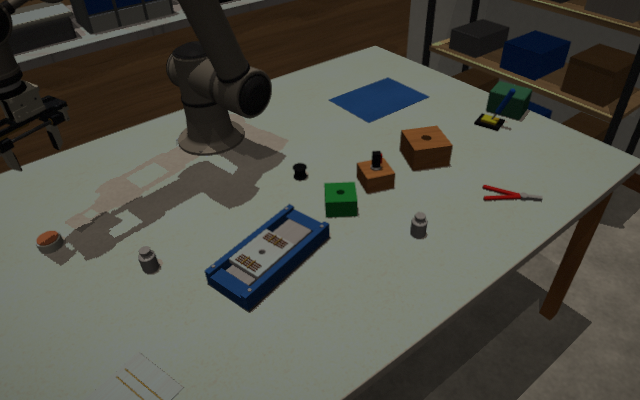

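View pics/wrist0.png

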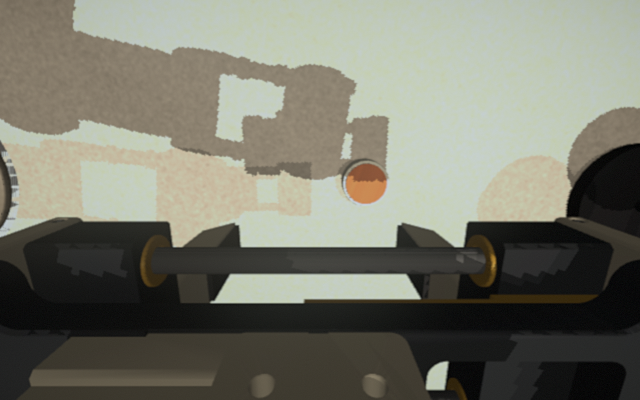

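```bash
cat >> h.py <<'E'
from scipy.spatial.transform import Rotation as R
def Rt(o):
    T=np.eye(4); T[:3,:3]=R.from_euler('xyz',o["tcp_rot"]).as_matrix(); T[:3,3]=o["tool_pos"]; return T
def shot(n,save=None):
    o=monitor.get_obs(); c=optics.capture(n)
    c["wfc"]=np.linalg.inv(c["camera_from_world"]) if n!="wrist" else Rt(o)@c["T_tool_cam"]
    if save: cv2.imwrite("pics/"+save,c["color"])
    return c
def und(c,px):
    return cv2.undistortPoints(np.array(px,float).reshape(-1,1,2),c["camera_matrix"],np.array([c["k1"],0,0,0.])).reshape(-1,2)
def onplane(c,px,z):
    u=und(c,px); d=np.c_[u,np.ones(len(u))]@c["wfc"][:3,:3].T; p=c["wfc"][:3,3]
    return p+d*((z-p[2])/d[:,2])[:,None]
def proj(c,P):
    P=np.atleast_2d(P); q=np.c_[P,np.ones(len(P))]@np.linalg.inv(c["wfc"]).T; s=q[:,:2]/q[:,2:3]
    s=s*(1+c["k1"]*(s**2).sum(1))[:,None]; K=c["camera_matrix"]
    return s@K[:2,:2].T+K[:2,2]
def crop(img,x0,y0,x1,y1,s,name):
    cv2.imwrite("pics/"+name,cv2.resize(img[y0:y1,x0:x1],None,fx=s,fy=s,interpolation=cv2.INTER_CUBIC))
E
python3 - <<'E'
from h import *
c=shot("top"); im=c["color"]
print(onplane(c,[[251,221]],50),onplane(c,[[387,198]],48))
crop(im,220,160,450,245,3.4,"t1.png")
s=shot("scene"); crop(s["color"],320,140,400,230,6,"s1.png")
# blue mask of fixture, orange
hsv=cv2.cvtColor(im,cv2.COLOR_BGR2HSV)
for nm,lo,hi in [("blue",(100,120,40),(125,255,255)),("orange",(5,120,60),(22,255,255))]:
    m=cv2.inRange(hsv,lo,hi); cs,_=cv2.findContours(m,cv2.RETR_EXTERNAL,cv2.CHAIN_APPROX_NONE)
    for k in cs:
        if cv2.contourArea(k)>150: print(nm,cv2.minAreaRect(k),cv2.contourArea(k))
E
```

```text
[[514.26605465 237.96522004  50.        ]] [[ 579.65556862 -145.59153204   48.        ]]
blue ((127.65753173828125, 349.2465515136719), (97.41468811035156, 78.02057647705078), 2.12109637260437) 7274.5
blue ((385.9495849609375, 197.55667114257812), (44.047630310058594, 97.98177337646484), 75.37911987304688) 4050.5
orange ((533.1500854492188, 332.9500427246094), (17.708751678466797, 16.127614974975586), 71.56504821777344) 221.0
orange ((5.0, 240.5), (51.0, 10.0), 90.0) 240.5
orange ((250.137939453125, 220.65518188476562), (28.225690841674805, 28.597078323364258), 21.801410675048828) 745.5
orange ((179.6000213623047, 218.80001831054688), (39.354793548583984, 41.14365005493164), 26.56505012512207) 1526.0
```

View pics/t1.png

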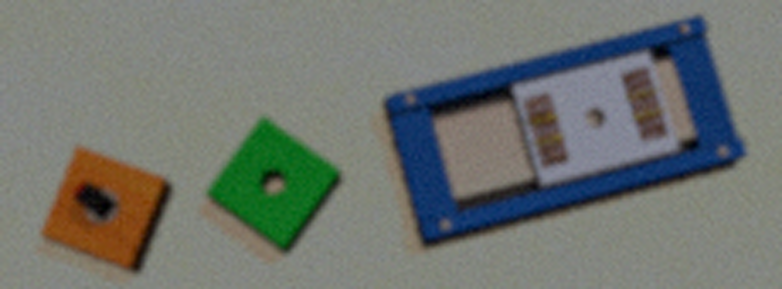

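View pics/s1.png

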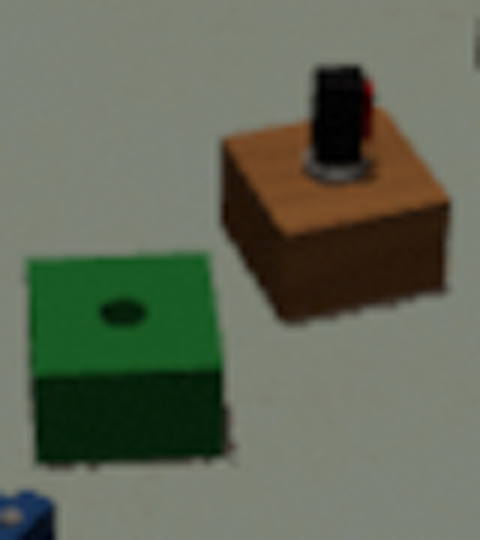

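Run:
```python
from h import *
o=monitor.get_obs(); T=Rt(o); print(T.round(3),o["time"])
c=shot("top"); s=shot("scene")
for C,px in [(c,[[251,221]]),]: print(onplane(C,px,50))
# target TCP above stand
d=T[:3,:3].T@(np.array([512,238,270])-o["tool_pos"]); print(d)
```

```text
[[-0.00000e+00  9.36000e-01  3.53000e-01  1.85314e+02]
 [ 1.00000e-03  3.53000e-01 -9.36000e-01 -4.91033e+02]
 [-1.00000e+00  0.00000e+00 -1.00000e-03  2.26419e+02]
 [ 0.00000e+00  0.00000e+00  0.00000e+00  1.00000e+00]] 0.25
[[514.26605465 237.96522004  50.        ]]
[ -43.15180003  562.9892317  -566.82804618]
```

Request:
send_rows --commands '[[[-0.007,0.038,-0.0145,0,0.0915],[-0.007,0.038,-0.0145,0,0.0915],[-0.007,0.038,-0.0145,0,0.0915],[-0.007,0.038,-0.0145,0,0.0915],[-0.007,0.038,-0.0145,0,0.0915],[-0.007,0.038,-0.0145,0,0.0915],[-0.007,0.038,-0.0145,0,0.0915],[-0.007,0.038,-0.0145,0,0.0915],[-0.007,0.038,-0.0145,0,0.0915],[-0.007,0.038,-0.0145,0,0.0915]]]'

```text
time: 1.18
tool_pos: [490.5, -221.9, 295.9]
tcp_rot: [-2.218, 1.569, 2.84]
contact_force: [0.2, -1.0, 0.8]
grip_width: 91.7
```

Request:
send_rows --commands '[[[0,0.035,-0.014,0,0.0915],[0,0.035,-0.014,0,0.0915],[0,0.03,-0.014,0,0.0915],[0,0,0,0,0.0915]]]'

```text
time: 1.52
tool_pos: [578.5, -138.5, 297.3]
tcp_rot: [1.49, 1.568, 0.271]
contact_force: [-0.1, 0.1, -0.9]
grip_width: 91.8
```

Run:
```python
from h import *
o=monitor.get_obs(); print(o["tool_pos"],np.abs(o["dq"]).max(), Rt(o)[:3,:3].round(3))
c=shot("wrist","w1.png"); t=shot("top","t2.png")
```

```text
[ 578.45310532 -138.45324937  297.31456049] 0.04308642740718386 [[ 0.003  0.939  0.345]
 [ 0.001  0.345 -0.939]
 [-1.     0.003  0.   ]]
```

View pics/w1.png

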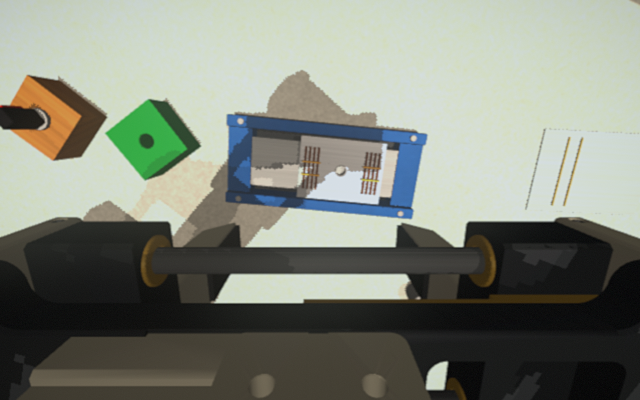

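Run:
```python
from h import *
c=shot("wrist"); im=c["color"]
P=onplane(c,[[240,120],[421,138],[401,213],[237,199],[341,171]],48); print(P.round(1))
print(np.linalg.norm(P[1]-P[0]),np.linalg.norm(P[2]-P[3]),np.linalg.norm(P[0]-P[3]),np.linalg.norm(P[1]-P[2]),P[:4].mean(0))
crop(im,215,100,435,230,3.6,"w1c.png")
hsv=cv2.cvtColor(im,cv2.COLOR_BGR2HSV)
m=cv2.inRange(hsv,(100,120,40),(125,255,255)); cs,_=cv2.findContours(m,cv2.RETR_EXTERNAL,cv2.CHAIN_APPROX_NONE)
k=max(cs,key=cv2.contourArea); h=cv2.convexHull(k); a=cv2.approxPolyDP(h,6,True).reshape(-1,2); print(a.tolist(),onplane(c,a,46).round(1))
t=shot("top");
for (u,v) in [(411,99),(685,28),(445,224),(722,152),(596,117)]:
    print(onplane(t,[[220+u/3.4,160+v/3.4]],48).round(1))
```

```text
[[ 607.1  -19.    48. ]
 [ 669.9 -261.5   48. ]
 [ 560.8 -280.    48. ]
 [ 498.4  -46.1   48. ]
 [ 588.9 -173.8   48. ]]
250.4828474363488 242.11026226516142 111.98786627810163 110.68580203968894 [ 584.05248973 -151.63780826   48.        ]
[[226, 112], [423, 131], [409, 203], [246, 186], [227, 165]] [[ 610.5    2.3   46. ]
 [ 679.7 -260.7   46. ]
 [ 578.6 -285.6   46. ]
 [ 521.   -52.6   46. ]
 [ 541.   -18.5   46. ]]
[[605.7 -15.2  48. ]]
[[ 666.9 -247.9   48. ]]
[[500.5 -42.4  48. ]]
[[ 560.  -273.8   48. ]]
[[ 590.  -169.5   48. ]]
```

View pics/w1c.png

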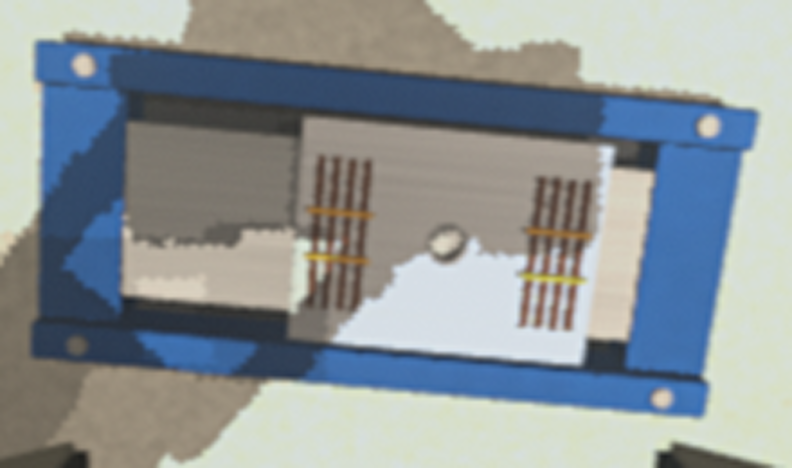

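Run:
```python
from h import *
c=shot("wrist"); im=c["color"]
P=onplane(c,np.array([[84,66],[708,126],[662,398],[76,346],[447,243]])/3.6+[215,100],48); print(P.round(1))
print(np.linalg.norm(P[1]-P[0]),np.linalg.norm(P[2]-P[3]),np.linalg.norm(P[0]-P[3]),np.linalg.norm(P[1]-P[2]),P[:4].mean(0))
y=(P[0]+P[3]-P[1]-P[2])[:2]; y/=np.linalg.norm(y); x=np.array([y[1],-y[0]]); print(y, np.degrees(np.arctan2(-y[0],y[1])),(P[4]-P[:4].mean(0))[:2]@y,(P[4]-P[:4].mean(0))[:2]@x)
crop(im,0,60,120,170,6,"w1d.png")
print(onplane(c,[[43,119]],56))
```

```text
[[ 607.7  -18.2   48. ]
 [ 667.8 -250.    48. ]
 [ 561.6 -277.6   48. ]
 [ 501.3  -45.3   48. ]
 [ 591.4 -171.6   48. ]]
239.4630461573874 240.0426390123738 109.83689949815404 109.75866259509498 [ 584.59990148 -147.75655348   48.        ]
[-0.25119447  0.96793664] 14.548206041779137 -24.81466721865462 0.615019793453428
[[518.92304314 224.24202549  56.        ]]
```

View pics/w1d.png

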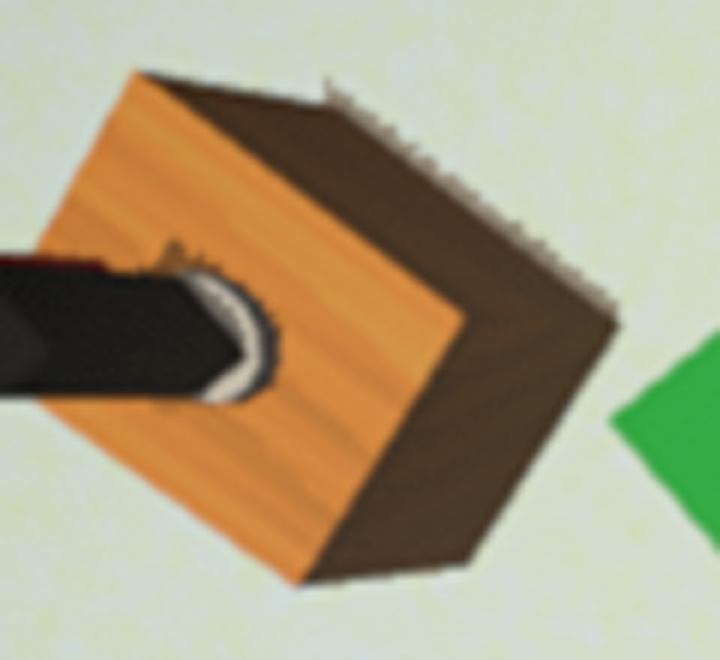

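Request:
send_rows --commands '[[[0.0025,0.007,-0.038,0,0.0915],[0.0025,0.007,-0.038,0,0.0915],[0.0025,0.007,-0.038,0,0.0915],[0.0025,0.007,-0.038,0,0.0915],[0.0025,0.007,-0.038,0,0.0915],[0.0025,0.007,-0.038,0,0.0915],[0.0025,0.007,-0.038,0,0.0915],[0.0025,0.007,-0.038,0,0.0915],[0.0025,0.007,-0.038,0,0.0915],[0,0.0,0,0,0.0915]]]'

```text
time: 2.6
tool_pos: [516.4, 195.4, 275.0]
tcp_rot: [0.628, 1.564, -0.63]
contact_force: [0.2, -0.2, 0.5]
grip_width: 91.5
```

Run:
```python
from h import *
o=monitor.get_obs(); print(o["time"],o["tool_pos"],np.abs(o["dq"]).max(), Rt(o)[:3,:3].round(3),o["joint_positions"].round(2))
c=shot("wrist","w2.png")
```

```text
2.6 [516.36128711 195.36642157 274.9773855 ] 0.08132065658120721 [[ 0.005  0.951  0.308]
 [-0.004  0.308 -0.951]
 [-1.     0.004  0.005]] [ 0.23  0.36  1.37 -0.    1.41  1.48]
```

View pics/w2.png

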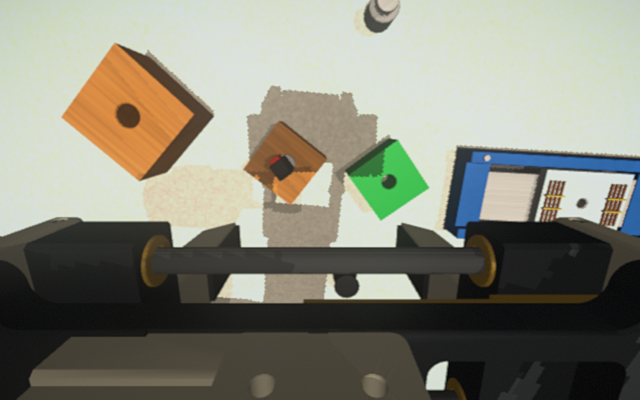

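Run:
```python
from h import *
c=shot("wrist"); im=c["color"]
crop(im,240,115,335,210,6.3,"w2c.png")
```

```text
(no output)
```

View pics/w2c.png

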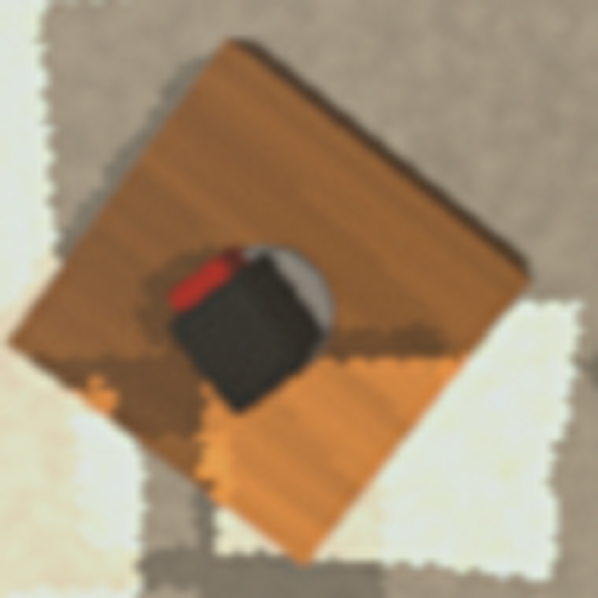

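```bash
cat > m.py <<'E'
from h import *
def pin(c,top,st,org,s):
    top=onplane(c,np.array(top)/s+org,100)[:,:2]
    print("handle",top.mean(0).round(1))
    # top order: A,B (button edge), C, D
    y=(top[0]+top[1]-top[2]-top[3]); x=top[1]+top[2]-top[0]-top[3]
    print("y dir deg",np.degrees(np.arctan2(y[1],y[0])),"len",np.linalg.norm(y)/2,"x dir",np.degrees(np.arctan2(x[1],x[0])),np.linalg.norm(x)/2)
    if st:
        S=onplane(c,np.array(st)/s+org,50)[:,:2]; print("stand",S.mean(0).round(1),np.linalg.norm(np.diff(S,axis=0),axis=1))
        e=S[0]-S[3]+S[1]-S[2]; print(np.degrees(np.arctan2(e[1],e[0])))
    o=monitor.get_obs(); T=Rt(o); print("toolz deg",np.degrees(np.arctan2(T[1,2],T[0,2])),o["tool_pos"])
E
python3 - <<'E'
from m import *
c=shot("wrist")
pin(c,[(173,322),(265,255),(325,328),(238,412)],[(233,40),(530,272),(303,563),(12,340)],[240,115],6.3)
E
```

```text
handle [522.1 236.1]
y dir deg 53.86713047005289 len 18.706202613120684 x dir -32.62628247301548 21.943435431081994
stand [519.  237.1] [77.04544242 80.41520755 77.90709816]
-20.375012052942818
toolz deg -72.2981202335673 [518.15614697 189.80099783 275.41041424]
```

Request:
send_rows --commands '[[[0.006,0,0,7,0.0915],[0.006,0,0,7,0.0915],[0.006,0,0,7,0.0915],[0.006,0,0,7,0.0915],[0.006,0,0,7,0.0915],[0.006,0,0,7,0.0915],[0.006,0,0,7,0.0915],[0.006,0,0,7,0.0915]]]'

```text
time: 3.42
tool_pos: [524.1, 169.5, 229.4]
tcp_rot: [1.639, 1.554, -0.628]
contact_force: [-0.2, 0.5, 0.5]
grip_width: 91.4
```

Run:
```python
from h import *
o=monitor.get_obs(); T=Rt(o); print(o["time"],o["tool_pos"],np.degrees(np.arctan2(T[1,2],T[0,2])),T[:3,:3].round(3),o["joint_positions"].round(2))
y=T[:2,1]; print(T[:3,:3].T@np.r_[np.array([521,237])-66*y-o["tool_pos"][:2],0])
```

```text
3.4167 [524.05326183 169.49325098 229.44608968] -129.90175506881877 [[ 0.013  0.767 -0.641]
 [-0.01  -0.641 -0.767]
 [-1.     0.017 -0.001]] [ 0.18  0.38  1.46 -0.01  1.29  2.45]
[  -1.79702719 -111.6225106   -49.83013217]
```

Request:
send_rows --commands '[[[0,-0.028,-0.0125,0,0.0915],[0,-0.028,-0.0125,0,0.0915],[0,-0.028,-0.0125,0,0.0915],[0,-0.024,-0.011,0,0.0915],[0,0,0,0,0.0915],[0,0,0,0,0.0915]]]'

```text
time: 3.92
tool_pos: [477.6, 263.6, 226.9]
tcp_rot: [1.496, 1.552, -0.805]
contact_force: [-0.0, -1.0, 0.2]
grip_width: 91.3
```

Run:
```python
from h import *
o=monitor.get_obs(); T=Rt(o); print(o["time"],o["tool_pos"],np.degrees(np.arctan2(T[1,2],T[0,2])),T[:3,:3].round(3),o["joint_positions"].round(2),o["dq"].round(3))
c=shot("wrist","w3.png"); u=proj(c,[[521,237,75]])[0]; print(u)
x,y=u.astype(int); crop(c["color"],x-65,y-50,x+65,y+50,6,"w3c.png"); print(x-65,y-50)
```

```text
3.9167 [477.57908175 263.64853031 226.94060853] -131.8364554286063 [[ 0.013  0.745 -0.667]
 [-0.014 -0.667 -0.745]
 [-1.     0.019  0.001]] [ 0.37  0.38  1.47 -0.02  1.29  2.68] [-0.003 -0.008  0.005  0.014  0.004  0.011]
[308.55094003 143.19390703]
243 93
```

View pics/w3c.png

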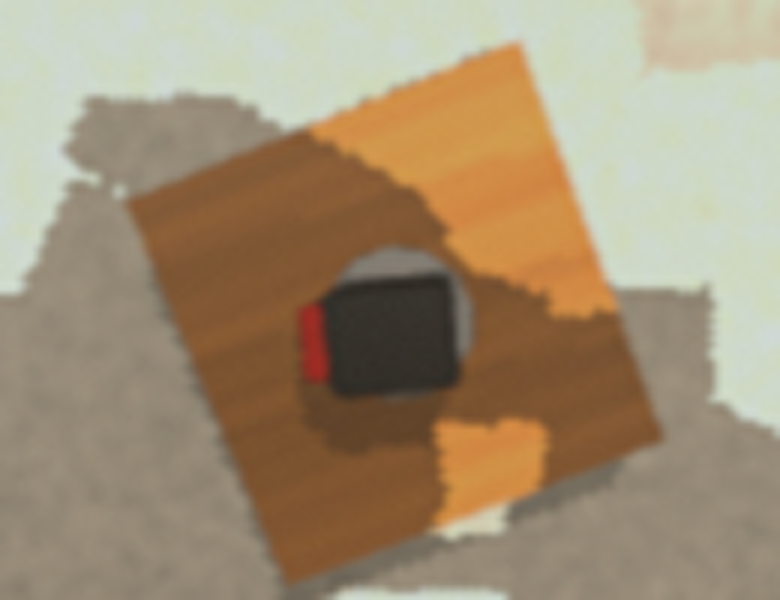

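Run:
```python
from m import *
c=shot("wrist")
pin(c,[(331,396),(322,293),(448,273),(460,386)],[(127,203),(520,42),(663,438),(288,585)],[243,93],6)
```

```text
handle [517.4 239.8]
y dir deg 54.73362372596259 len 21.00050664868141 x dir -36.659108851731396 17.51659372496591
stand [517.  239.9] [79.36109513 78.71128881 79.20678594]
-20.545760507198416
toolz deg -131.89553445282874 [477.83629405 263.29007044 226.91262774]
```

Request:
send_rows --commands '[[[0,0.02,-0.01,-3,0.0915],[0,0.02,-0.005,-3,0.0915],[0,0,0,0,0.0915]]]'

```text
time: 4.27
tool_pos: [521.0, 243.4, 228.5]
tcp_rot: [1.408, 1.551, -0.789]
contact_force: [0.5, -0.2, -0.2]
grip_width: 91.5
```

```bash
cat > g.py <<'E'
from h import *
import sys
a=[float(v) for v in sys.argv[1:]]
o=monitor.get_obs(); T=Rt(o)
print("t",round(o["time"],2),"pos",o["tool_pos"].round(2),"tz",np.degrees(np.arctan2(T[1,2],T[0,2])).round(2),"tx",T[:3,0].round(4),"F",o["contact_force"].round(2),"M",o["moment"].round(2),"w",round(o["grip_width"],2),"q",o["joint_positions"].round(2))
if len(a)>=3: print("delta tool mm",(T[:3,:3].T@(np.array(a[:3])-o["tool_pos"])).round(2))
if len(a)>3: print("turn",(np.degrees(np.arctan2(T[1,2],T[0,2]))-a[3]).round(2))
E
python3 g.py 517.2 239.8 200 -126
```

```text
t 4.27 pos [520.98 243.37 228.46] tz -125.91 tx [ 0.0141 -0.0142 -0.9998] F [ 0.5  -0.17 -0.17] M [ 0.08  0.1  -0.06] w 91.53 q [ 0.31  0.43  1.39 -0.02  1.32  2.52]
delta tool mm [28.45 -1.53  5.01]
turn 0.09
```

Request:
send_rows --commands '[[[0.02,0,0.003,0,0.05],[0.025,0,0.002,0,0.05],[0.025,0,0,0,0.05],[0.02,0,0,0,0.05],[0.02,0,0,0,0.05],[0,0,0,0,0.05]]]'

```text
time: 4.77
tool_pos: [523.8, 228.4, 116.6]
tcp_rot: [1.596, 1.548, -0.622]
contact_force: [-1.5, -0.5, -1.0]
grip_width: 56.1
```

```bash
python3 g.py 517.2 239.8 61.5 -126
```

```text
t 4.77 pos [523.82 228.36 116.65] tz -127.08 tx [ 0.0189 -0.0136 -0.9997] F [-1.5  -0.51 -0.97] M [ 0.13  0.06 -0.06] w 56.09 q [ 0.29  0.53  1.56 -0.02  1.05  2.52]
delta tool mm [ 54.85 -13.46  -5.1 ]
turn -1.08
```

Request:
send_rows --commands '[[[0.005,-0.0135,-0.005,1,0.05]]]'

```text
time: 4.85
tool_pos: [517.8, 238.1, 112.0]
tcp_rot: [1.634, 1.546, -0.606]
contact_force: [1.6, 0.0, 1.0]
grip_width: 51.4
```

```bash
python3 g.py
python3 - <<'E'
from h import *
for i in range(3):
    optics.capture("scene"); o=monitor.get_obs(); print(o["tool_pos"].round(2),Rt(o)[:3,0].round(4))
E
python3 g.py 517.2 239.8 61.5 -126
```

```text
t 4.85 pos [517.84 238.09 112.04] tz -128.33 tx [ 0.0203 -0.0141 -0.9997] F [1.56 0.03 0.96] M [ 0.06  0.07 -0.02] w 51.38 q [ 0.31  0.53  1.57 -0.02  1.03  2.56]
[514.53 240.35 110.25] [ 0.0154 -0.0138 -0.9998]
[515.11 240.18 111.07] [ 0.0165 -0.0139 -0.9998]
[516.12 240.12 111.92] [ 0.0188 -0.0137 -0.9997]
t 5.0 pos [516.12 240.12 111.92] tz -128.07 tx [ 0.0188 -0.0137 -0.9997] F [ 0.25 -0.02  0.13] M [ 0.1  -0.01 -0.03] w 50.16 q [ 0.31  0.53  1.57 -0.02  1.03  2.56]
delta tool mm [50.43 -0.12 -0.38]
turn -2.07
```

Request:
send_rows --commands '[[[0.022,0,0,-1,0.05],[0.022,0,0,-1,0.05]]]'

```text
time: 5.17
tool_pos: [522.0, 240.1, 74.3]
tcp_rot: [1.9, 1.537, -0.299]
contact_force: [-0.0, -0.8, -0.4]
grip_width: 50.1
```

```bash
cat > settle.py <<'E'
from h import *
import sys
n=int(sys.argv[1]) if len(sys.argv)>1 else 3
for i in range(n):
    optics.capture("scene"); o=monitor.get_obs(); print(o["tool_pos"].round(2),Rt(o)[:3,0].round(4),o["contact_force"].round(1),round(o["grip_width"],2))
E
python3 settle.py; python3 g.py 517.2 239.8 61.5 -126
```

```text
[520.41 239.3   70.42] [ 0.027  -0.0116 -0.9996] [-1.2 -1.5 -1.9] 49.88
[520.04 239.3   71.62] [ 0.0256 -0.0119 -0.9996] [ 0.2  0.6 -0.6] 50.0
[520.66 239.64  72.95] [ 0.0272 -0.0114 -0.9996] [ 0.3 -0.4  0.7] 49.9
t 5.32 pos [520.66 239.64  72.95] tz -126.09 tx [ 0.0272 -0.0114 -0.9996] F [ 0.34 -0.41  0.68] M [ 0.06  0.   -0.01] w 49.9 q [ 0.31  0.58  1.6  -0.02  0.94  2.52]
delta tool mm [11.34 -3.22  1.99]
turn -0.09
```

Request:
send_rows --commands '[[[0.012,-0.0032,0.002,0,0.05]]]'

```text
time: 5.4
tool_pos: [520.1, 240.1, 64.2]
tcp_rot: [1.924, 1.536, -0.278]
contact_force: [1.4, 0.3, -0.1]
grip_width: 49.9
```

```bash
python3 settle.py 3; python3 g.py 517.2 239.8 61.5 -126
python3 - <<'E'
from h import *
c=shot("wrist","w4.png"); s=shot("scene"); crop(s["color"],320,100,440,220,5,"s4.png")
E
```

```text
[517.32 239.49  61.09] [ 0.0278 -0.0113 -0.9996] [-2.2 -1.  -2.4] 49.74
[517.01 239.47  61.4 ] [ 0.0266 -0.0116 -0.9996] [0.2 0.1 0.1] 50.14
[517.51 239.65  61.94] [ 0.0277 -0.0113 -0.9996] [-0.5  0.5  0.6] 49.93
t 5.55 pos [517.51 239.65  61.94] tz -126.11 tx [ 0.0277 -0.0113 -0.9996] F [-0.48  0.45  0.59] M [ 0.11  0.03 -0.01] w 49.93 q [ 0.31  0.59  1.62 -0.02  0.91  2.53]
delta tool mm [ 0.43 -0.35  0.06]
turn -0.11
```

View pics/w4.png

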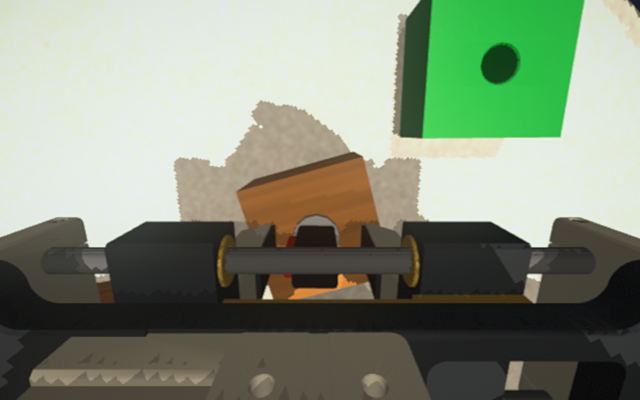

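View pics/s4.png

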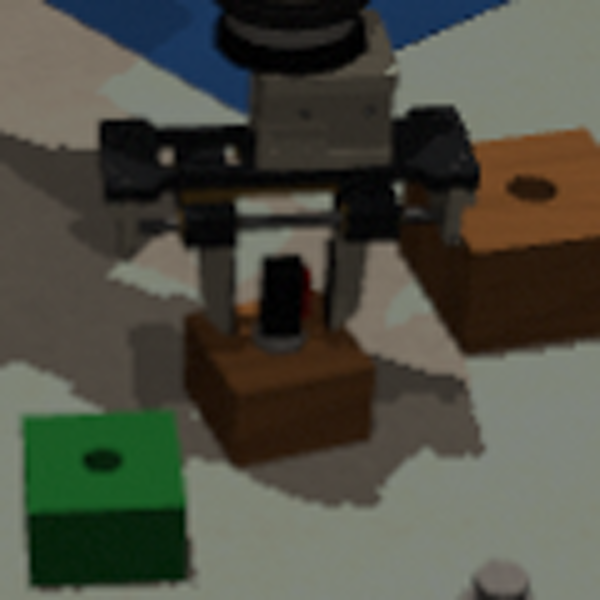

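Request:
send_rows --commands '[[[0,0,0,0,0.0]]]'

```text
time: 5.73
tool_pos: [518.6, 240.0, 63.3]
tcp_rot: [1.87, 1.539, -0.331]
contact_force: [0.2, -0.4, 0.7]
grip_width: 46.7
```

```bash
python3 settle.py 10; python3 g.py 517.2 239.8 61.5 -126
```

```text
[518.9  240.09  63.56] [ 0.0312 -0.0102 -0.9995] [-0.1  0.7  0.5] 43.4
[518.75 240.09  63.32] [ 0.0309 -0.0103 -0.9995] [-0.5  0.2  0.4] 39.43
[518.53 240.04  63.05] [ 0.0304 -0.0104 -0.9995] [-0.1  0.1 -0. ] 35.79
[518.38 240.    62.81] [ 0.03   -0.0105 -0.9995] [0.2 1.2 0.8] 31.81
[518.44 240.12  62.74] [ 0.0302 -0.0103 -0.9995] [1.6 1.6 0.7] 27.65
[518.27 239.99  62.65] [ 0.0297 -0.0107 -0.9995] [-1.7 -2.5  5.9] 24.0
[518.06 239.67  62.67] [ 0.0291 -0.0113 -0.9995] [-1.   0.2  3.2] 22.25
[518.04 239.7   62.61] [ 0.0291 -0.0112 -0.9995] [-1.1 -1.1  4.5] 22.33
[518.04 239.71  62.64] [ 0.0292 -0.0111 -0.9995] [-1.5 -1.6  4.9] 22.19
[518.06 239.71  62.63] [ 0.0292 -0.0111 -0.9995] [-0.3 -1.9  5.6] 22.21
t 6.23 pos [518.06 239.71  62.63] tz -126.1 tx [ 0.0292 -0.0111 -0.9995] F [-0.35 -1.93  5.57] M [-0.32  0.36 -0.02] w 22.21 q [ 0.31  0.59  1.62 -0.02  0.91  2.53]
delta tool mm [ 1.1  -0.78  0.44]
turn -0.1
```

Request:
send_rows --commands '[[[-0.025,0,0,0,0.0],[-0.03,0,0,0,0.0],[-0.03,0,0,0,0.0]]]'

```text
time: 6.48
tool_pos: [511.8, 239.3, 141.8]
tcp_rot: [1.394, 1.55, -0.808]
contact_force: [0.7, 0.9, -1.3]
grip_width: 22.2
```

```bash
python3 settle.py 3; python3 g.py 591 -171.6 140 -75.5
python3 - <<'E'
from h import *
c=shot("wrist","w5.png"); s=shot("scene"); crop(s["color"],320,80,440,200,5,"s5.png")
E
```

```text
[514.9  240.52 148.45] [ 0.0248 -0.0121 -0.9996] [1.6 0.3 2.6] 21.87
[515.23 240.57 146.48] [ 0.026  -0.0117 -0.9996] [ 0.4  0.2 -2. ] 22.4
[514.03 240.09 144.06] [ 0.0224 -0.0129 -0.9997] [-0.1 -0.5 -2. ] 22.53
t 6.63 pos [514.03 240.09 144.06] tz -126.13 tx [ 0.0224 -0.0129 -0.9997] F [-0.07 -0.48 -2.04] M [ 0.16  0.05 -0.03] w 22.53 q [ 0.31  0.49  1.54 -0.02  1.1   2.52]
delta tool mm [ 11.09 304.72 287.15]
turn -50.63
```

View pics/w5.png

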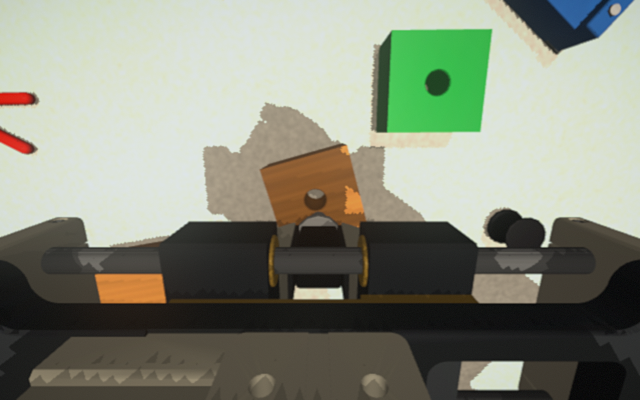

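View pics/s5.png

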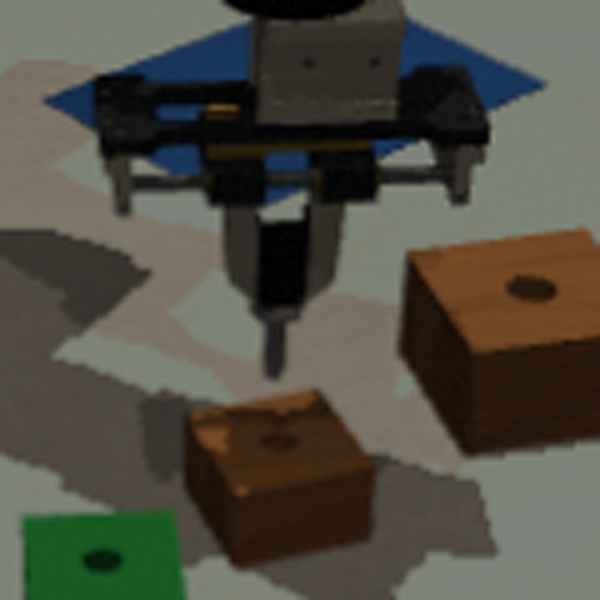

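Request:
send_rows --commands '[[[-0.003,0.02,0.019,0,0.0],[-0.001,0.027,0.026,0,0.0],[-0.001,0.027,0.026,0,0.0],[-0.001,0.027,0.026,0,0.0],[-0.001,0.027,0.026,0,0.0],[-0.001,0.027,0.026,0,0.0],[-0.001,0.027,0.026,0,0.0],[-0.001,0.027,0.026,0,0.0],[-0.001,0.027,0.026,0,0.0],[-0.001,0.02,0.018,0,0.0]]]'

```text
time: 7.57
tool_pos: [566.3, -116.8, 138.3]
tcp_rot: [-0.456, 1.55, -2.646]
contact_force: [-0.3, -0.6, -1.6]
grip_width: 22.2
```

```bash
python3 settle.py 3; python3 g.py 591 -171.6 140 -126
```

```text
[ 567.31 -121.23  138.14] [-0.0171 -0.0124 -0.9998] [ 1.5 -4.5 -1.4] 22.47
[ 566.77 -118.22  138.04] [-0.0177 -0.0105 -0.9998] [-0.1  0.2 -1.8] 22.08
[ 566.3  -115.73  138.08] [-0.0184 -0.0091 -0.9998] [ 0.6  1.  -1.7] 22.46
t 7.72 pos [ 566.3  -115.73  138.08] tz -125.59 tx [-0.0184 -0.0091 -0.9998] F [ 0.58  0.97 -1.7 ] M [0.15 0.04 0.04] w 22.46 q [-0.33  0.53  1.48 -0.02  1.14  1.87]
delta tool mm [-1.87 52.58 31.1 ]
turn 0.41
```

Request:
send_rows --commands '[[[-0.04,0.026,0.015,0,0.0]]]'

```text
time: 7.8
tool_pos: [570.4, -132.8, 163.7]
tcp_rot: [-0.971, 1.532, 3.123]
contact_force: [-0.0, 0.9, -4.2]
grip_width: 22.3
```

```bash
python3 settle.py 5
```

```text
[ 578.37 -140.97  174.71] [-0.0189 -0.0103 -0.9998] [ 3.7 -4.9  5. ] 21.97
[ 579.77 -140.24  174.78] [-0.0134 -0.0116 -0.9998] [ 1.8 -0.8 -1. ] 22.24
[ 578.71 -138.65  173.2 ] [-0.0157 -0.0099 -0.9998] [-0.6  0.8 -2.1] 22.33
[ 577.61 -137.57  171.97] [-0.0185 -0.0085 -0.9998] [-1.5  1.  -2.1] 22.21
[ 576.98 -137.    171.3 ] [-0.0202 -0.0079 -0.9998] [ 0.   0.4 -1.6] 21.72
```

Request:
send_rows --commands '[[[-0.04,0.02,0.013,0,0.0]]]'

```text
time: 8.13
tool_pos: [578.8, -150.9, 199.0]
tcp_rot: [-1.011, 1.529, 3.085]
contact_force: [0.7, 0.2, -3.2]
grip_width: 22.2
```

```bash
python3 settle.py 5;python3 g.py 591 -171.6 140 -126
```

```text
[ 586.13 -158.37  211.39] [-0.0209 -0.0089 -0.9997] [ 2.3 -4.6  5.4] 22.16
[ 587.77 -158.39  211.49] [-0.0147 -0.0108 -0.9998] [ 2.6 -1.8 -0.3] 22.25
[ 586.97 -157.37  209.71] [-0.0168 -0.0092 -0.9998] [-0.7  0.4 -1.6] 22.17
[ 585.99 -156.6   208.25] [-0.0197 -0.0078 -0.9998] [ 0.1  0.6 -1.9] 22.45
[ 585.39 -156.21  207.43] [-0.0217 -0.007  -0.9997] [ 0.1  0.9 -0.7] 22.15
t 8.38 pos [ 585.39 -156.21  207.43] tz -125.49 tx [-0.0217 -0.007  -0.9997] F [ 0.1   0.9  -0.67] M [ 0.08  0.08 -0.03] w 22.15 q [-0.38  0.52  1.3  -0.01  1.34  1.81]
delta tool mm [67.4  14.43  8.04]
turn 0.51
```

Request:
send_rows --commands '[[[0.035,0.007,0.004,0,0.0],[0.025,0.007,0.004,0.5,0.0]]]'

```text
time: 8.55
tool_pos: [592.6, -169.0, 149.6]
tcp_rot: [-0.377, 1.554, -2.573]
contact_force: [0.0, -0.6, -2.7]
grip_width: 22.2
```

```bash
python3 settle.py 5;python3 g.py 591 -171.6 140 -126
```

```text
[ 591.41 -169.56  145.21] [-0.0196 -0.0072 -0.9998] [-1.6 -0.1 -5.2] 22.02
[ 591.25 -169.17  147.36] [-0.0203 -0.0067 -0.9998] [ 0.4  1.1 -1.2] 22.45
[ 592.36 -169.32  150.02] [-0.0169 -0.008  -0.9998] [-0.  -0.6 -1. ] 21.99
[ 593.43 -169.7   152.01] [-0.0134 -0.0094 -0.9999] [-0.3 -0.1 -0.4] 22.3
[ 594.15 -169.94  153.26] [-0.0109 -0.0104 -0.9999] [ 0.2 -1.2 -1.8] 22.15
t 8.8 pos [ 594.15 -169.94  153.26] tz -125.85 tx [-0.0109 -0.0104 -0.9999] F [ 0.17 -1.18 -1.76] M [ 0.08 -0.04  0.03] w 22.15 q [-0.4   0.58  1.35 -0.01  1.22  1.81]
delta tool mm [13.31 -1.54  3.  ]
turn 0.15
```

Run:
```python
from h import *
c=shot("wrist","w6.png"); print(c["wfc"][:3,3]); print(proj(c,[[591.4,-171.6,48],[584.6,-147.8,48]]))
s=shot("scene"); crop(s["color"],190,180,340,310,5,"s6.png")
t=shot("top"); crop(t["color"],320,150,450,245,6,"t6.png")
```

```text
[ 649.59048812 -207.68597436  310.37178202]
[[318.68061622 198.29390911]
 [302.69618202 217.98853024]]
```

View pics/w6.png

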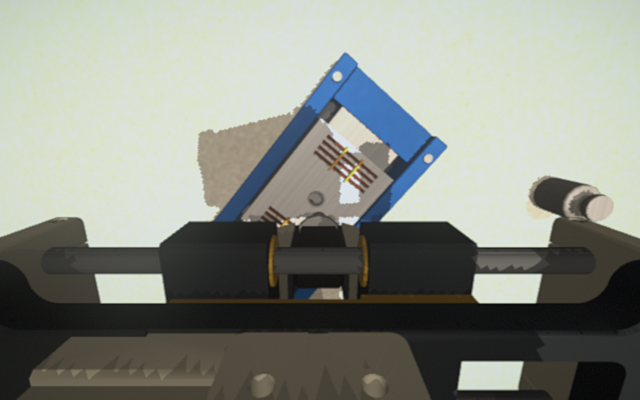

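View pics/s6.png

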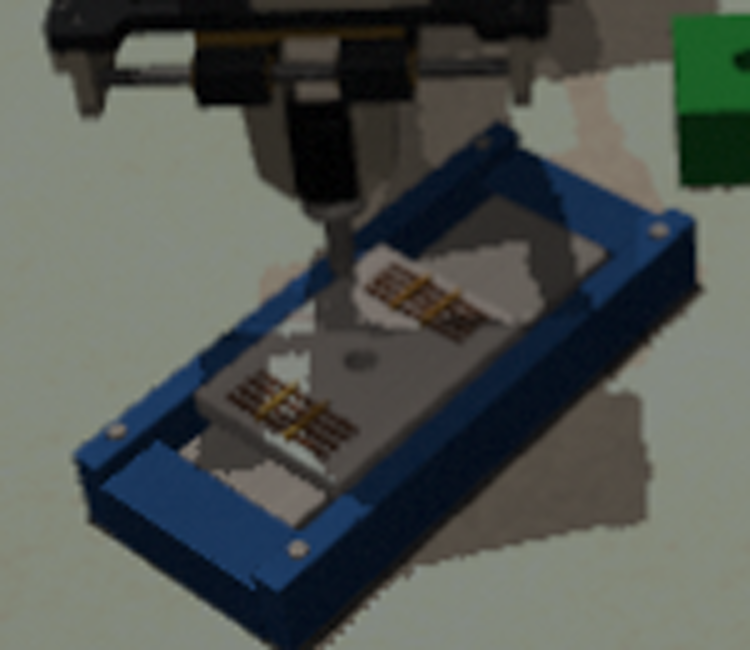

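View pics/t6.png

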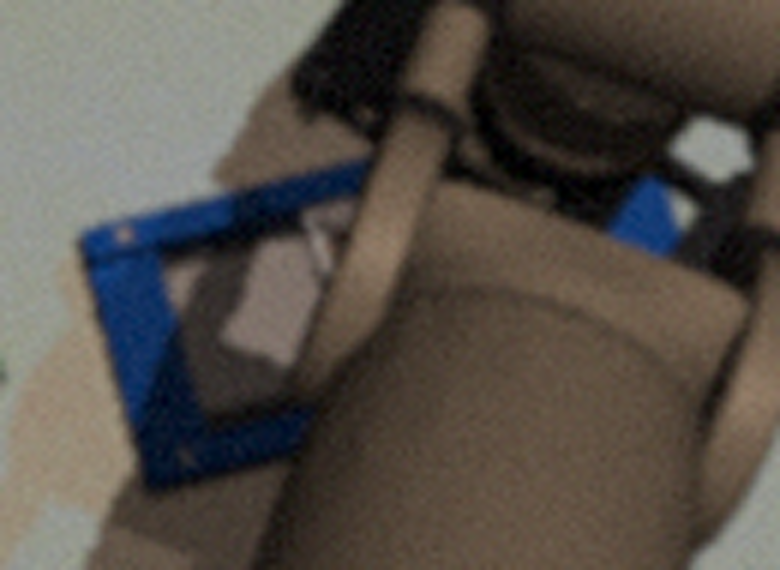

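Run:
```python
from h import *
c=shot("wrist"); s=shot("scene")
crop(c["color"],295,180,340,225,12,"w6c.png")
crop(s["color"],235,200,275,245,14,"s6c.png")
o=monitor.get_obs(); T=Rt(o); print(o["tool_pos"],T[:3,0])
print(onplane(c,[[316,198]],48))
# predicted axis pts for vertical pin through TCP xy
x,y,z=o["tool_pos"]
for dz in [36,-6.6,-12.6,-48.6,-54.6]: print(dz,(proj(s,[[x,y,z+dz]])[0]-[235,200])*14, (proj(s,[[x-0.04*(17+dz)*-1,y,z+dz]])[0]-[235,200])*14)
print((proj(s,[[591,-171.6,48],[590,-173,48]])-[235,200])*14)
```

```text
[ 594.37634247 -170.48103499  153.84830214] [-0.00933709 -0.01127432 -0.99989285]
[[ 593.5551859  -170.16180639   48.        ]]
36 [262.96694133  43.74487594] [270.57538661  50.96585254]
-6.6 [297.02195518 265.66120113] [298.48244767 267.09745323]
-12.6 [301.68078087 295.93160389] [302.29678169 296.54022325]
-48.6 [328.95026325 472.69026569] [324.60680156 468.2832297 ]
-54.6 [333.38403174 501.36163369] [328.23157482 496.11178421]
[[352.73558645 728.85287897]
 [341.88087986 729.31299004]]
```

View pics/w6c.png

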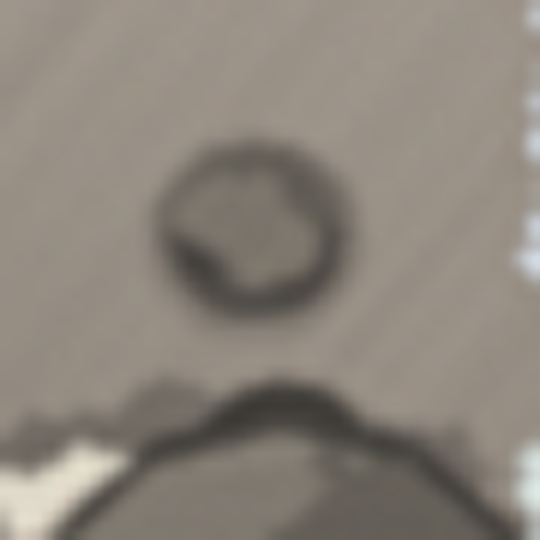

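View pics/s6c.png

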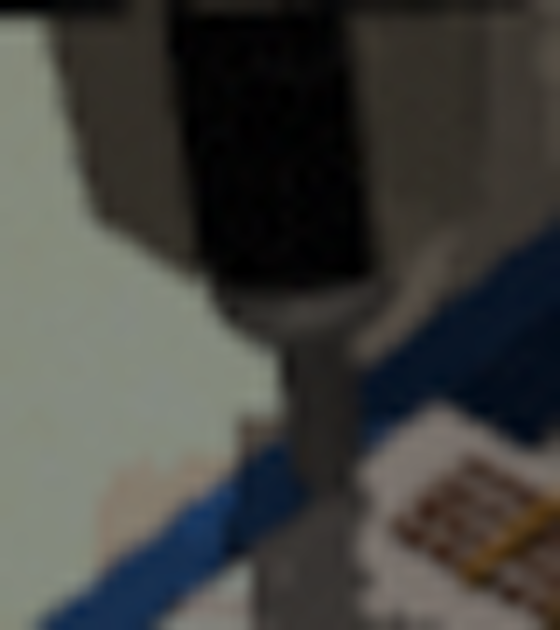

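Request:
send_rows --commands '[[[0.02,0.001,-0.0006,0,0.0],[0.02,0.001,-0.0006,0,0.0]]]'

```text
time: 9.22
tool_pos: [599.5, -172.1, 119.3]
tcp_rot: [0.728, 1.555, -1.468]
contact_force: [1.1, -0.0, -1.9]
grip_width: 22.2
```

```bash
python3 settle.py 5;python3 g.py 591 -171.6 140 -126
python3 - <<'E'
from h import *
c=shot("wrist","w7.png"); crop(c["color"],285,170,345,230,10,"w7c.png")
s=shot("scene"); crop(s["color"],225,200,285,260,10,"s7c.png")
E
```

```text
[ 598.   -171.53  115.22] [-0.0035 -0.0136 -0.9999] [-1.7  0.8 -4.4] 22.5
[ 597.57 -171.38  116.26] [-0.0051 -0.013  -0.9999] [-0.4  0.3 -2.2] 22.8
[ 598.21 -171.68  117.72] [-0.0034 -0.0138 -0.9999] [ 0.  -0.4 -1.8] 22.62
[ 598.89 -171.99  118.8 ] [-0.0014 -0.0146 -0.9999] [ 0.5 -0.9 -0.5] 22.25
[ 599.29 -172.14  119.39] [-1.000e-04 -1.520e-02 -9.999e-01] [-0.2  0.4 -0.7] 22.32
t 9.47 pos [ 599.29 -172.14  119.39] tz -125.87 tx [-1.000e-04 -1.520e-02 -9.999e-01] F [-0.16  0.37 -0.67] M [ 0.12 -0.02  0.05] w 22.32 q [-0.4   0.61  1.38 -0.02  1.14  1.81]
delta tool mm [-20.62  -6.86   4.68]
turn 0.13
```

View pics/w7c.png

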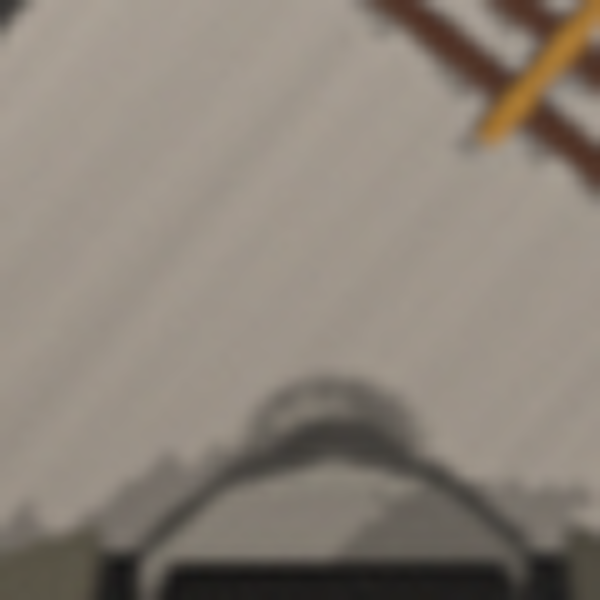

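View pics/s7c.png

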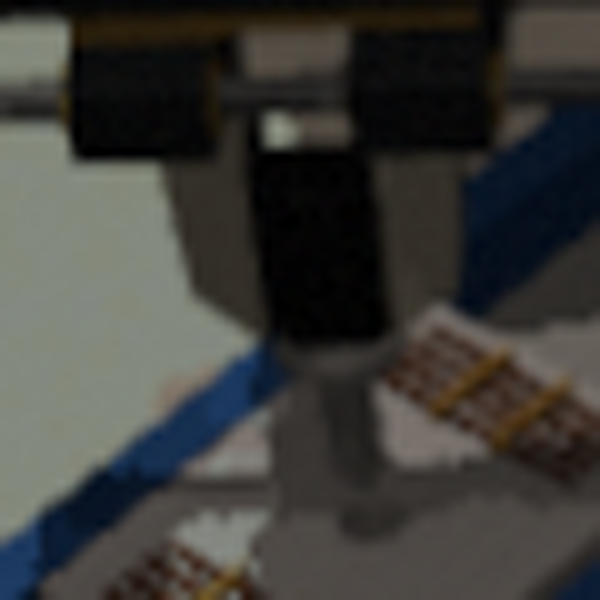

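Run:
```python
from h import *
o=monitor.get_obs(); c=shot("wrist"); T=Rt(o); ty=T[:3,1]; tz=T[:3,2]
h=onplane(c,[[318.4,207.7]],48)[0]; w=onplane(c,[[310.3,213],[327,213]],48); print(np.linalg.norm(w[0]-w[1]))
h=h-7.3*ty; tip=T[:3,3]+54.6*T[:3,0]-3.3*ty+0.5*tz
# tip-edge row check
print(h,tip,(h-tip)@ty,(h-tip)@tz, proj(c,[tip+3.5*ty,tip+6*ty-6*T[:3,0]]))
```

```text
13.903591466256154
[ 592.67789779 -169.7442698    47.92976021] [ 596.52057369 -171.58383561   64.9930311 ] -4.3558592929992335 0.5530358035250872 [[317.73615055 213.21435387]
 [317.73801276 212.42326668]]
```

Request:
send_rows --commands '[[[0.009,-0.0046,0.0003,0,0.0]]]'

```text
time: 9.7
tool_pos: [597.2, -170.8, 112.9]
tcp_rot: [0.927, 1.552, -1.27]
contact_force: [0.3, 0.0, -1.4]
grip_width: 22.2
```

```bash
cat > tip.py <<'E'
from h import *
o=monitor.get_obs(); T=Rt(o); ty=T[:3,1]; tz=T[:3,2]
h=np.array([592.7,-169.7,48]); tip=T[:3,3]+54.6*T[:3,0]-3.0*ty+0.5*tz
y=np.array([-.2512,.9679,0]); x=np.array([.9679,.2512,0]); f=np.array([584.6,-147.8,0])
print("tip",tip.round(1),"tool y,z err",((h-tip)@ty).round(1),((h-tip)@tz).round(1),"fix x,y of tip",((tip-f)@x).round(1),((tip-f)@y).round(1),"hole",((h-f)@x).round(1),((h-f)@y).round(1), "ytool",(T[:3,:3].T@y).round(3),"xtool",(T[:3,:3].T@x).round(3))
E
python3 settle.py 5;python3 g.py; python3 tip.py
python3 - <<'E'
from h import *
c=shot("wrist","w8.png"); crop(c["color"],285,170,345,230,10,"w8c.png")
s=shot("scene"); crop(s["color"],225,200,285,260,10,"s8c.png")
E
```

```text
[ 595.02 -169.58  110.19] [ 6.000e-04 -1.540e-02 -9.999e-01] [-0.9  1.  -2.5] 22.27
[ 594.8  -169.51  110.24] [-7.000e-04 -1.480e-02 -9.999e-01] [ 0.3  0.5 -1. ] 22.25
[ 595.19 -169.74  110.6 ] [-1.000e-04 -1.510e-02 -9.999e-01] [ 0.2  0.8 -1.7] 22.22
[ 595.59 -169.93  110.92] [ 8.000e-04 -1.550e-02 -9.999e-01] [-0.4  0.3 -1.1] 22.19
[ 595.82 -170.06  111.06] [ 0.0013 -0.0157 -0.9999] [ 0.4  1.1 -1.3] 21.83
t 9.95 pos [ 595.82 -170.06  111.06] tz -125.87 tx [ 0.0013 -0.0157 -0.9999] F [ 0.42  1.15 -1.26] M [ 0.07  0.08 -0.06] w 21.83 q [-0.39  0.61  1.41 -0.02  1.11  1.81]
tip [ 593.2 -169.6   56.4] tool y,z err -0.4 0.3 fix x,y of tip 2.8 -23.2 hole 2.3 -23.2 ytool [-0.016 -0.771 -0.637] xtool [-0.003  0.637 -0.771]
```

View pics/w8c.png

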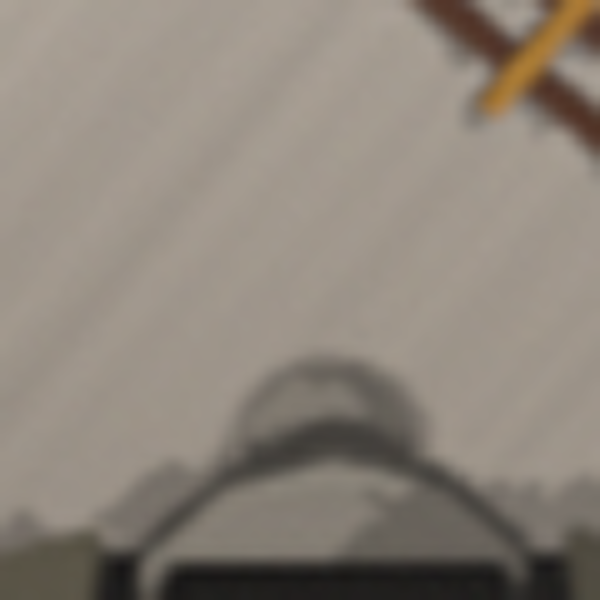

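View pics/s8c.png

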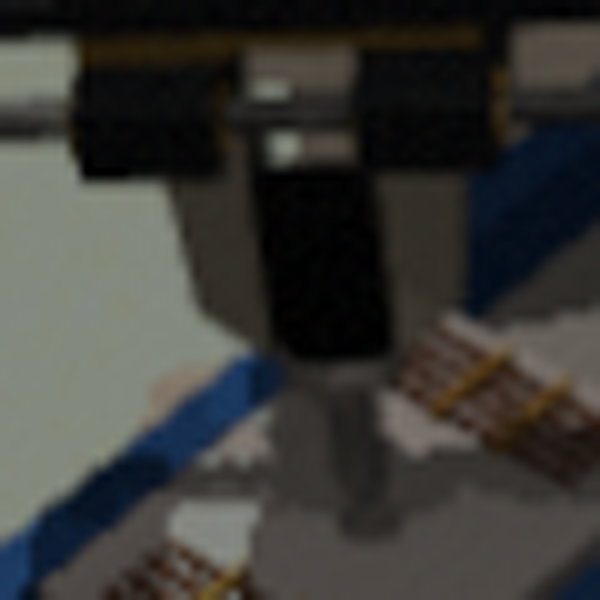

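Run:
```python
from h import *
s=shot("scene")
print(((proj(s,[[593.2,-169.6,56.4],[592.7,-169.7,48],[595.8,-170,111-12.6],[591,-171.6,48]])-[225,200])*10).round(0))
im=s["color"][232:262,245:275]; g=cv2.cvtColor(im,cv2.COLOR_BGR2GRAY).astype(float); g=np.clip((g-30)*4,0,255).astype(np.uint8)
cv2.imwrite("pics/s8d.png",cv2.resize(g,None,fx=20,fy=20,interpolation=cv2.INTER_CUBIC))
c=shot("wrist"); o=monitor.get_obs(); T=Rt(o)
h=onplane(c,[[318.2,205.7]],48)[0]-7.1*T[:3,1]; print(h)
```

```text
[[361. 495.]
 [363. 521.]
 [344. 364.]
 [352. 521.]]
[ 592.69605844 -169.85602739   47.9287877 ]
```

View pics/s8d.png

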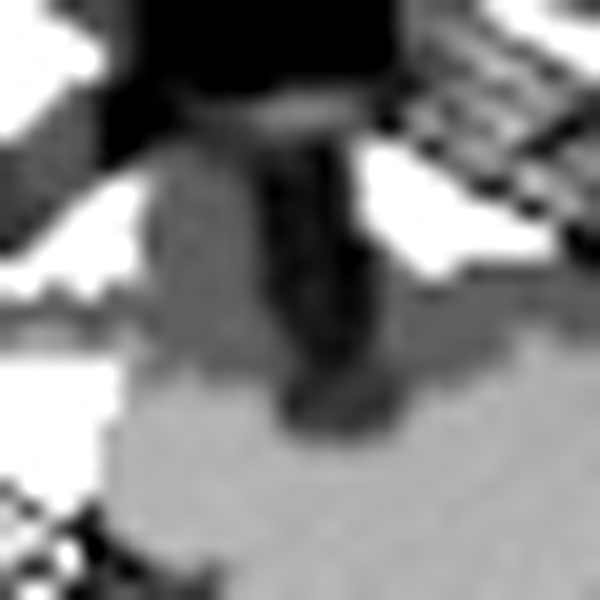

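Request:
send_rows --commands '[[[0.014,-0.0004,0.0003,0,0.0]]]'

```text
time: 10.23
tool_pos: [597.0, -170.9, 99.5]
tcp_rot: [0.962, 1.552, -1.235]
contact_force: [-2.6, 2.0, 6.5]
grip_width: 22.5
```

```bash
python3 settle.py 5;python3 g.py; python3 tip.py
python3 - <<'E'
from h import *
c=shot("wrist","w9.png"); crop(c["color"],285,170,345,230,10,"w9c.png")
E
```

```text
[ 594.7  -170.07   95.24] [-2.000e-04 -1.500e-02 -9.999e-01] [-1.2  0.6 -4.5] 21.71
[ 594.2  -169.88   95.34] [-0.0019 -0.0144 -0.9999] [-0.6  0.5 -2.4] 22.29
[ 594.63 -170.05   96.08] [-9.000e-04 -1.480e-02 -9.999e-01] [ 0.5 -0.1 -2. ] 22.34
[ 595.12 -170.24   96.69] [ 4.000e-04 -1.540e-02 -9.999e-01] [-0.4  0.2 -0.8] 22.16
[ 595.41 -170.36   97.06] [ 0.0012 -0.0158 -0.9999] [ 0.3 -0.9 -0.6] 22.27
t 10.48 pos [ 595.41 -170.36   97.06] tz -125.87 tx [ 0.0012 -0.0158 -0.9999] F [ 0.34 -0.89 -0.6 ] M [ 0.1  -0.05  0.01] w 22.27 q [-0.4   0.63  1.42 -0.02  1.08  1.81]
tip [ 592.8 -169.9   42.4] tool y,z err -0.1 -0.0 fix x,y of tip 2.3 -23.4 hole 2.3 -23.2 ytool [-0.016 -0.771 -0.637] xtool [-0.003  0.637 -0.771]
```

View pics/w9c.png

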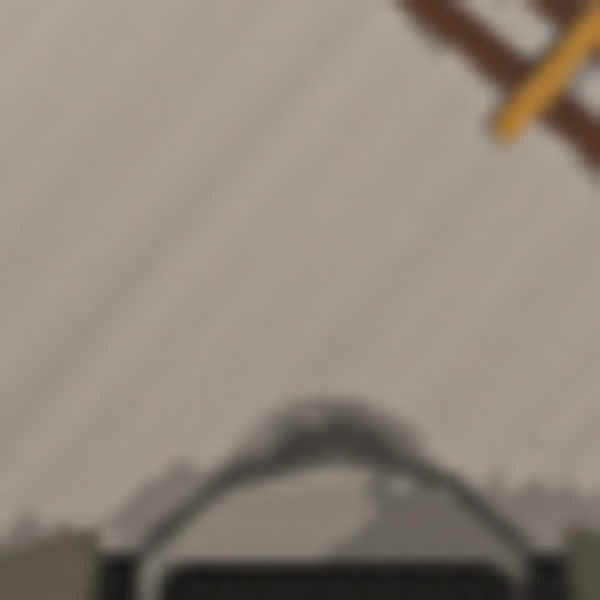

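Request:
send_rows --commands '[[[0.002,-0.0046,-0.0038,0,0.0]]]'

```text
time: 10.62
tool_pos: [594.9, -166.0, 96.2]
tcp_rot: [0.848, 1.552, -1.35]
contact_force: [-1.7, -2.5, -0.3]
grip_width: 22.1
```

```bash
python3 settle.py 4;python3 g.py; python3 tip.py
```

```text
[ 594.19 -164.34   95.6 ] [ 0.0027 -0.0168 -0.9999] [ 0.8 -1.1 -1. ] 22.42
[ 594.16 -164.41   95.55] [ 0.0024 -0.0166 -0.9999] [ 0.6 -1.8 -1.3] 22.27
[ 594.17 -164.5    95.51] [ 0.0023 -0.0163 -0.9999] [ 0.4 -0.4 -1.3] 22.93
[ 594.19 -164.54   95.48] [ 0.0022 -0.0162 -0.9999] [-0.1 -0.8 -0.7] 22.25
t 10.82 pos [ 594.19 -164.54   95.48] tz -125.86 tx [ 0.0022 -0.0162 -0.9999] F [-0.13 -0.81 -0.67] M [-0.12  0.    0.05] w 22.25 q [-0.39  0.63  1.43 -0.02  1.07  1.82]
tip [ 591.6 -164.1   40.9] tool y,z err 4.3 4.0 fix x,y of tip 2.7 -17.5 hole 2.3 -23.2 ytool [-0.016 -0.77  -0.637] xtool [-0.002  0.637 -0.771]
```

Request:
send_rows --commands '[[[0.005,-0.0025,-0.0015,0,0.0]]]'

```text
time: 10.9
tool_pos: [593.7, -162.8, 91.5]
tcp_rot: [0.864, 1.552, -1.333]
contact_force: [-0.5, -2.8, -0.2]
grip_width: 22.3
```

```bash
python3 settle.py 4;python3 g.py; python3 tip.py
```

```text
[ 592.84 -161.74   89.89] [ 0.0023 -0.0165 -0.9999] [ 1.8 -1.2 -1.3] 22.39
[ 592.82 -161.7    89.89] [ 0.0019 -0.0161 -0.9999] [ 0.2 -2.4 -2.9] 21.91
[ 592.86 -161.74   89.97] [ 0.0018 -0.0159 -0.9999] [ 0.  -1.8 -3.4] 22.05
[ 592.87 -161.75   90.02] [ 0.0017 -0.0158 -0.9999] [ 0.4 -0.7 -2.3] 22.37
t 11.1 pos [ 592.87 -161.75   90.02] tz -125.85 tx [ 0.0017 -0.0158 -0.9999] F [ 0.44 -0.72 -2.26] M [-0.29 -0.08 -0.01] w 22.37 q [-0.38  0.63  1.45 -0.02  1.06  1.82]
tip [ 590.2 -161.3   35.4] tool y,z err 7.1 5.5 fix x,y of tip 2.1 -14.4 hole 2.3 -23.2 ytool [-0.016 -0.77  -0.637] xtool [-0.002  0.637 -0.77 ]
```

Request:
send_rows --commands '[[[0.003,0,0,0,0.0]]]'

```text
time: 11.18
tool_pos: [593.4, -162.0, 87.9]
tcp_rot: [0.813, 1.554, -1.384]
contact_force: [-3.1, -0.4, 26.3]
grip_width: 22.3
```

```bash
python3 settle.py 4;python3 g.py; python3 tip.py
```

```text
[ 593.36 -161.91   88.03] [ 0.0031 -0.0162 -0.9999] [-1.6 -0.7  7.5] 22.37
[ 593.33 -161.89   88.16] [ 0.0031 -0.0162 -0.9999] [-0.7 -0.2  6.6] 22.29
[ 593.35 -161.88   88.19] [ 0.0031 -0.0163 -0.9999] [-1.7  0.3  6. ] 22.41
[ 593.33 -161.87   88.23] [ 0.0032 -0.0162 -0.9999] [-1.5  0.4  6.6] 22.3
t 11.38 pos [ 593.33 -161.87   88.23] tz -125.86 tx [ 0.0032 -0.0162 -0.9999] F [-1.53  0.45  6.64] M [0.02 0.38 0.  ] w 22.3 q [-0.38  0.63  1.45 -0.02  1.05  1.82]
tip [ 590.8 -161.4   33.6] tool y,z err 6.6 5.8 fix x,y of tip 2.6 -14.7 hole 2.3 -23.2 ytool [-0.017 -0.77  -0.637] xtool [-0.001  0.637 -0.77 ]
```

Request:
send_rows --commands '[[[0.0006,-0.0017,-0.0013,0,0.0],[0.0006,-0.0017,-0.0013,0,0.0]]]'

```text
time: 11.55
tool_pos: [592.8, -159.8, 88.3]
tcp_rot: [0.896, 1.55, -1.301]
contact_force: [-0.5, -4.8, 1.1]
grip_width: 22.5
```

```bash
python3 settle.py 2;python3 g.py; python3 tip.py
```

```text
[ 592.64 -159.37   88.22] [ 0.0054 -0.0197 -0.9998] [-0.2 -4.3  2.8] 22.28
[ 592.63 -159.29   88.17] [ 0.0052 -0.0192 -0.9998] [-1.  -4.3  2.3] 22.33
t 11.65 pos [ 592.63 -159.29   88.17] tz -125.85 tx [ 0.0052 -0.0192 -0.9998] F [-0.97 -4.28  2.28] M [-0.81  0.23 -0.02] w 22.33 q [-0.38  0.63  1.45 -0.02  1.05  1.83]
tip [ 590.2 -159.    33.5] tool y,z err 8.5 7.4 fix x,y of tip 2.6 -12.2 hole 2.3 -23.2 ytool [-0.02  -0.77  -0.637] xtool [ 0.     0.638 -0.77 ]
```

Request:
send_rows --commands '[[[0.0006,-0.0023,-0.0019,0,0.0],[0.0006,-0.0021,-0.0018,0,0.0]]]'

```text
time: 11.82
tool_pos: [591.3, -154.3, 86.9]
tcp_rot: [0.905, 1.55, -1.292]
contact_force: [0.2, -3.0, 1.2]
grip_width: 22.2
```

```bash
python3 settle.py 2;python3 tip.py
```

```text
[ 591.06 -153.64   86.67] [ 0.0051 -0.0192 -0.9998] [-0.2 -2.9 -0.3] 21.83
[ 591.11 -153.7    86.66] [ 0.005  -0.0191 -0.9998] [-0.6 -1.3 -0.6] 22.11
tip [ 588.7 -153.4   32. ] tool y,z err 13.1 11.1 fix x,y of tip 2.5 -6.4 hole 2.3 -23.2 ytool [-0.02  -0.77  -0.637] xtool [ 0.     0.637 -0.771]
```

Request:
send_rows --commands '[[[0.0007,-0.0021,-0.0018,0,0.0],[0.0007,-0.0021,-0.0018,0,0.0]]]'

```text
time: 12.08
tool_pos: [590.3, -150.5, 85.9]
tcp_rot: [0.89, 1.546, -1.306]
contact_force: [-2.3, -13.0, 6.9]
grip_width: 22.3
```

```bash
python3 settle.py 2;python3 tip.py
```

```text
[ 590.18 -150.46   85.9 ] [ 0.0063 -0.0241 -0.9997] [-1.7 -9.6  3.6] 22.25
[ 590.2  -150.61   85.88] [ 0.0064 -0.0238 -0.9997] [ -2.1 -10.    3.3] 22.16
tip [ 587.8 -150.6   31.3] tool y,z err 15.5 12.9 fix x,y of tip 2.4 -3.5 hole 2.3 -23.2 ytool [-0.025 -0.77  -0.638] xtool [ 0.     0.638 -0.77 ]
```

Request:
send_rows --commands '[[[0.001,0.0021,0.0017,0,0.0]]]'

```text
time: 12.27
tool_pos: [590.9, -153.1, 85.2]
tcp_rot: [0.895, 1.546, -1.301]
contact_force: [-1.7, 2.1, 0.5]
grip_width: 22.3
```

```bash
python3 settle.py 3;python3 tip.py
```

```text
[ 590.73 -153.11   84.71] [ 0.0058 -0.023  -0.9997] [ 0.  -0.6 -1.9] 22.04
[ 590.6  -152.64   84.4 ] [ 0.0054 -0.0224 -0.9997] [-0.2 -0.6 -0.7] 22.09
[ 590.65 -152.54   84.39] [ 0.0055 -0.0225 -0.9997] [-0.9 -1.4 -1.5] 22.07
tip [ 588.2 -152.4   29.8] tool y,z err 14.1 11.7 fix x,y of tip 2.3 -5.4 hole 2.3 -23.2 ytool [-0.023 -0.77  -0.638] xtool [-0.     0.638 -0.77 ]
```

Request:
send_rows --commands '[[[0.003,0.0004,0.0003,0,0.0]]]'

```text
time: 12.5
tool_pos: [591.1, -153.0, 81.8]
tcp_rot: [0.883, 1.547, -1.312]
contact_force: [-2.3, -3.9, 2.6]
grip_width: 22.1
```

```bash
python3 settle.py 3;python3 tip.py
```

```text
[ 590.65 -153.1    80.73] [ 0.0049 -0.0228 -0.9997] [ 0.5 -4.6 -3.7] 22.48
[ 590.66 -153.24   80.62] [ 0.0049 -0.0229 -0.9997] [ 0.2 -4.4 -3.7] 22.28
[ 590.64 -153.25   80.65] [ 0.0048 -0.0228 -0.9997] [ 0.7 -3.2 -3.8] 22.16
tip [ 588.2 -153.1   26. ] tool y,z err 13.7 11.1 fix x,y of tip 2.1 -6.1 hole 2.3 -23.2 ytool [-0.023 -0.77  -0.638] xtool [-0.001  0.638 -0.77 ]
```

Request:
send_rows --commands '[[[0.005,0.0006,0.0004,0,0.0]]]'

```text
time: 12.73
tool_pos: [591.0, -153.8, 76.1]
tcp_rot: [0.841, 1.548, -1.355]
contact_force: [-2.5, -0.0, 2.5]
grip_width: 21.7
```

```bash
python3 settle.py 3;python3 g.py;python3 tip.py
```

```text
[ 590.43 -153.65   74.44] [ 0.0034 -0.0218 -0.9998] [ 1.2 -2.5 -0.5] 22.27
[ 590.56 -153.73   74.63] [ 0.0036 -0.022  -0.9998] [-0.6 -1.9 -1.7] 22.34
[ 590.63 -153.72   74.84] [ 0.0038 -0.022  -0.9998] [-0.  -1.3 -3.1] 22.16
t 12.88 pos [ 590.63 -153.72   74.84] tz -125.82 tx [ 0.0038 -0.022  -0.9998] F [-0.01 -1.32 -3.11] M [-0.26  0.06  0.05] w 22.16 q [-0.37  0.64  1.48 -0.02  1.02  1.84]
tip [ 588.1 -153.6   20.2] tool y,z err 13.6 10.8 fix x,y of tip 1.9 -6.5 hole 2.3 -23.2 ytool [-0.022 -0.77  -0.638] xtool [-0.002  0.638 -0.77 ]
```

Going in freely. Continue.

Request:
send_rows --commands '[[[0.006,0.0003,0.0,0,0.0]]]'

```text
time: 12.97
tool_pos: [591.0, -153.8, 69.5]
tcp_rot: [0.811, 1.549, -1.384]
contact_force: [-1.7, -1.1, 1.3]
grip_width: 22.5
```

```bash
python3 settle.py 3;python3 g.py;python3 tip.py
```

```text
[ 590.44 -153.74   67.61] [ 0.0026 -0.0214 -0.9998] [ 0.9 -2.6 -1.4] 21.92
[ 590.58 -153.83   67.83] [ 0.0028 -0.0215 -0.9998] [-0.7 -1.4 -2.6] 21.94
[ 590.67 -153.79   68.1 ] [ 0.003  -0.0214 -0.9998] [-0.7 -1.5 -1.7] 22.28
t 13.12 pos [ 590.67 -153.79   68.1 ] tz -125.82 tx [ 0.003  -0.0214 -0.9998] F [-0.69 -1.48 -1.68] M [-0.2   0.05 -0.  ] w 22.28 q [-0.37  0.65  1.48 -0.02  1.    1.84]
tip [ 588.1 -153.6   13.5] tool y,z err 13.7 10.9 fix x,y of tip 1.9 -6.5 hole 2.3 -23.2 ytool [-0.022 -0.77  -0.638] xtool [-0.003  0.638 -0.77 ]
```

Request:
send_rows --commands '[[[0.005,0.0002,0.0,0,0.0]]]'

```text
time: 13.2
tool_pos: [590.9, -153.9, 63.7]
tcp_rot: [0.771, 1.549, -1.425]
contact_force: [-2.3, -0.5, 1.7]
grip_width: 22.7
```

```bash
python3 settle.py 4
```

```text
[ 590.48 -153.85   62.07] [ 0.002  -0.021  -0.9998] [ 0.3 -1.2 -2.2] 22.31
[ 590.61 -153.89   62.27] [ 0.0022 -0.0211 -0.9998] [ 0.3 -0.4 -2.2] 22.45
[ 590.7  -153.9    62.52] [ 0.0024 -0.0211 -0.9998] [-0.4 -1.8 -1.3] 22.12
[ 590.73 -153.89   62.67] [ 0.0024 -0.0211 -0.9998] [-1.4 -2.1 -2.1] 21.77
```

Request:
send_rows --commands '[[[0.0015,0.0,0.0,0,0.0]]]'

```text
time: 13.48
tool_pos: [590.8, -153.9, 61.4]
tcp_rot: [0.749, 1.55, -1.447]
contact_force: [-1.0, -1.3, -0.1]
grip_width: 22.3
```

```bash
python3 settle.py 4; python3 g.py;python3 tip.py
```

```text
[ 590.69 -153.89   61.  ] [ 0.0024 -0.0211 -0.9998] [-0.5 -0.9  0.2] 22.49
[ 590.68 -153.89   61.02] [ 0.0023 -0.021  -0.9998] [-0.5 -2.  -2.3] 22.11
[ 590.71 -153.9    61.07] [ 0.0024 -0.021  -0.9998] [-1.  -1.  -2.8] 22.05
[ 590.67 -153.87   61.06] [ 0.0023 -0.021  -0.9998] [ 0. -2. -2.] 21.96
t 13.68 pos [ 590.67 -153.87   61.06] tz -125.82 tx [ 0.0023 -0.021  -0.9998] F [ 0.05 -1.95 -1.98] M [-0.18  0.11 -0.03] w 21.96 q [-0.37  0.66  1.49 -0.02  0.99  1.84]
tip [ 588.1 -153.7    6.4] tool y,z err 13.7 10.9 fix x,y of tip 1.9 -6.5 hole 2.3 -23.2 ytool [-0.021 -0.77  -0.638] xtool [-0.003  0.638 -0.77 ]
```

Request:
send_rows --commands '[[[0.0012,0.0,0.0,0,0.0]]]'

```text
time: 13.77
tool_pos: [590.8, -154.0, 60.6]
tcp_rot: [0.756, 1.549, -1.44]
contact_force: [-6.4, 0.2, 13.6]
grip_width: 22.5
```

```bash
python3 settle.py 4; python3 g.py
```

```text
[ 590.8  -153.97   60.73] [ 0.0028 -0.0213 -0.9998] [-3.2  0.   3. ] 22.1
[ 590.78 -153.97   60.7 ] [ 0.0028 -0.0213 -0.9998] [-2.6 -0.8  4.5] 22.19
[ 590.82 -153.94   60.72] [ 0.003  -0.0213 -0.9998] [-4.4 -0.7  4.6] 22.24
[ 590.78 -153.96   60.69] [ 0.0029 -0.0213 -0.9998] [-3.1 -1.2  4.9] 22.11
t 13.97 pos [ 590.78 -153.96   60.69] tz -125.82 tx [ 0.0029 -0.0213 -0.9998] F [-3.05 -1.15  4.91] M [ 0.05  0.65 -0.03] w 22.11 q [-0.37  0.66  1.49 -0.02  0.99  1.84]
```

Request:
send_rows --commands '[[[0.001,0.0,0.0,0,0.0]]]'

```text
time: 14.05
tool_pos: [590.8, -154.0, 60.7]
tcp_rot: [0.776, 1.549, -1.42]
contact_force: [-5.1, -0.6, 7.3]
grip_width: 22.2
```

```bash
python3 settle.py 3; python3 g.py
python3 - <<'E'
from h import *
c=shot("wrist","w10.png"); crop(c["color"],270,170,370,245,8,"w10c.png")
s=shot("scene"); crop(s["color"],205,190,305,270,8,"s10c.png")
E
```

```text
[ 590.8  -153.95   60.68] [ 0.0034 -0.0215 -0.9998] [-3.4 -0.4  7.9] 22.08
[ 590.81 -153.97   60.68] [ 0.0034 -0.0215 -0.9998] [-4.5 -0.3  6.4] 22.39
[ 590.8  -153.99   60.69] [ 0.0034 -0.0215 -0.9998] [-4.  -0.1  7.3] 22.05
t 14.2 pos [ 590.8  -153.99   60.69] tz -125.82 tx [ 0.0034 -0.0215 -0.9998] F [-3.95 -0.12  7.33] M [ 0.12  0.76 -0.01] w 22.05 q [-0.37  0.66  1.49 -0.02  0.99  1.84]
```

View pics/w10c.png

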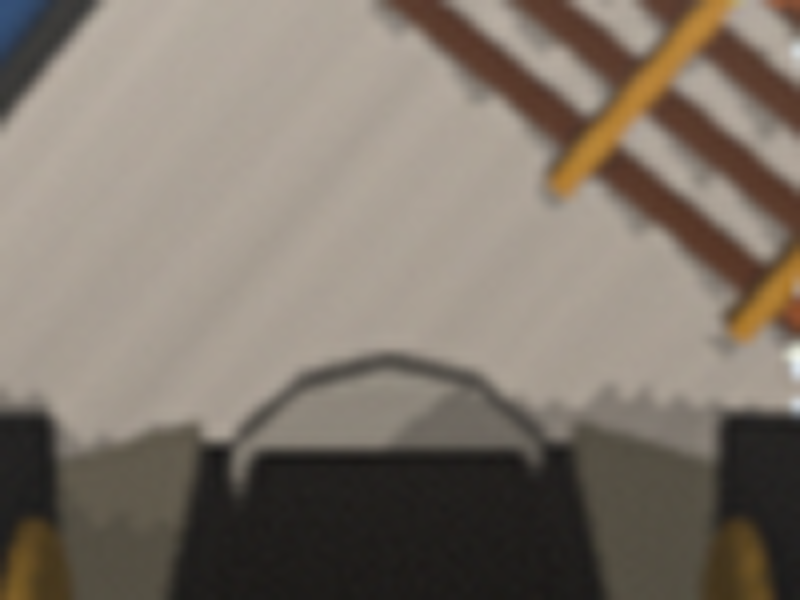

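View pics/s10c.png

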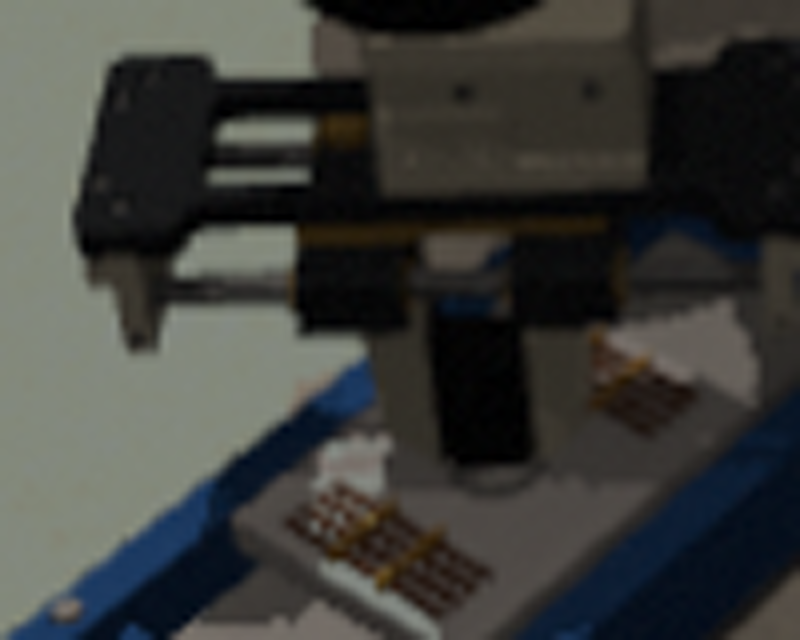

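Request:
send_rows --commands '[[[0,0,0,0,0.05]]]'

```text
time: 14.38
tool_pos: [591.0, -153.6, 61.0]
tcp_rot: [0.82, 1.549, -1.376]
contact_force: [1.2, 2.5, -1.4]
grip_width: 25.5
```

```bash
python3 settle.py 7; python3 g.py
python3 - <<'E'
from h import *
c=shot("wrist","w11.png"); crop(c["color"],245,170,395,300,5,"w11c.png")
E
```

```text
[ 591.21 -153.53   60.99] [ 0.0045 -0.021  -0.9998] [ 0.  -0.6 -0. ] 28.91
[ 591.23 -153.75   60.86] [ 0.0044 -0.0215 -0.9998] [ 0.2 -0.4  0.1] 32.31
[ 591.17 -153.9    60.77] [ 0.0042 -0.0216 -0.9998] [-0.3  0.5 -0.7] 36.12
[ 591.07 -153.96   60.66] [ 0.004  -0.0216 -0.9998] [-0.1 -0.7  0.6] 40.4
[ 590.98 -153.97   60.59] [ 0.0037 -0.0216 -0.9998] [0.3 0.4 0.5] 44.16
[ 590.93 -154.     60.57] [ 0.0036 -0.0216 -0.9998] [ 0.3 -0.8 -0.7] 47.59
[ 590.87 -154.03   60.57] [ 0.0034 -0.0216 -0.9998] [-0.1  0.4  0.2] 49.06
t 14.73 pos [ 590.87 -154.03   60.57] tz -125.82 tx [ 0.0034 -0.0216 -0.9998] F [-0.11  0.36  0.24] M [ 0.12  0.04 -0.07] w 49.06 q [-0.37  0.66  1.49 -0.02  0.99  1.84]
```

View pics/w11c.png

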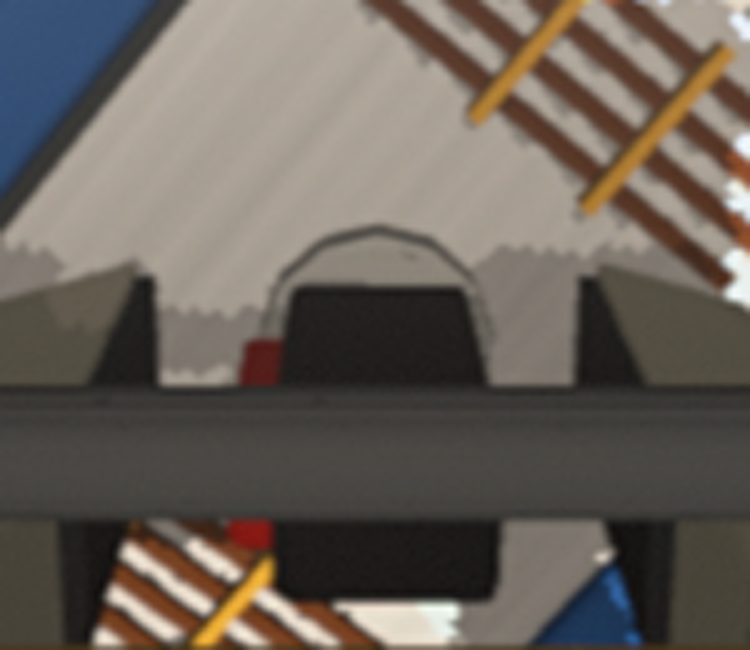

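Request:
send_rows --commands '[[[-0.02,0,0,0,0.05],[-0.03,0,0,0,0.05],[-0.035,0,0,0,0.05],[-0.035,0,0,0,0.05],[-0.03,-0.03,0,0,0.05],[-0.03,-0.035,0,0,0.05],[0,-0.03,0,0,0.05]]]'

```text
time: 15.37
tool_pos: [516.5, -98.2, 239.4]
tcp_rot: [0.559, 1.551, -1.641]
contact_force: [0.9, -0.1, 1.7]
grip_width: 50.3
```

```bash
python3 settle.py 3; python3 g.py
python3 - <<'E'
from h import *
c=shot("wrist","w12.png"); u=proj(c,[[590,-154,75]])[0].astype(int); print(u); crop(c["color"],max(u[0]-50,0),max(u[1]-45,0),u[0]+50,u[1]+45,7,"w12c.png")
s=shot("scene"); crop(s["color"],195,190,345,310,5,"s12c.png")
E
```

```text
[510.97 -94.43 237.03] [-0.0092 -0.0159 -0.9998] [-1.9  3.5 -0.9] 50.03
[512.5  -95.74 235.83] [-0.01   -0.0162 -0.9998] [ 0.6  0.1 -0.5] 50.13
[513.99 -96.93 235.1 ] [-0.0096 -0.0168 -0.9998] [ 0.   0.1 -0.1] 50.09
t 15.52 pos [513.99 -96.93 235.1 ] tz -125.94 tx [-0.0096 -0.0168 -0.9998] F [ 0.03  0.11 -0.06] M [ 0.13 -0.02  0.03] w 50.09 q [-0.32  0.34  1.51 -0.02  1.3   1.88]
[315  96]
```

View pics/w12c.png

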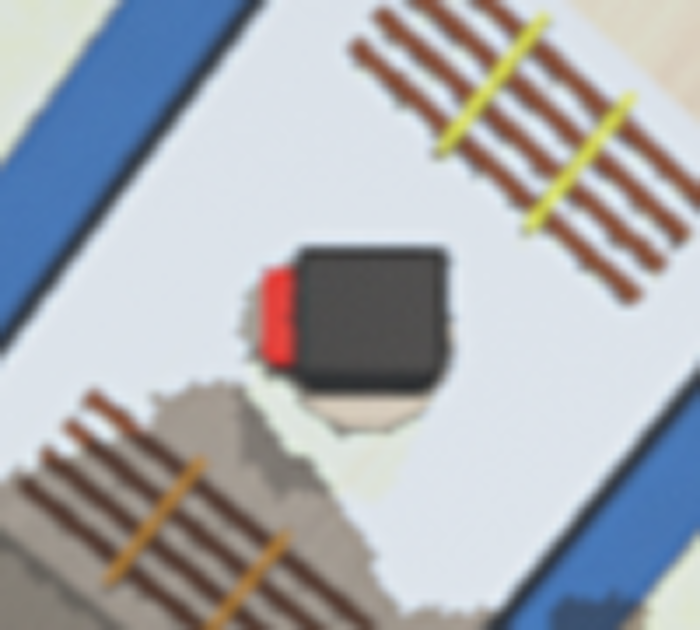

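View pics/s12c.png

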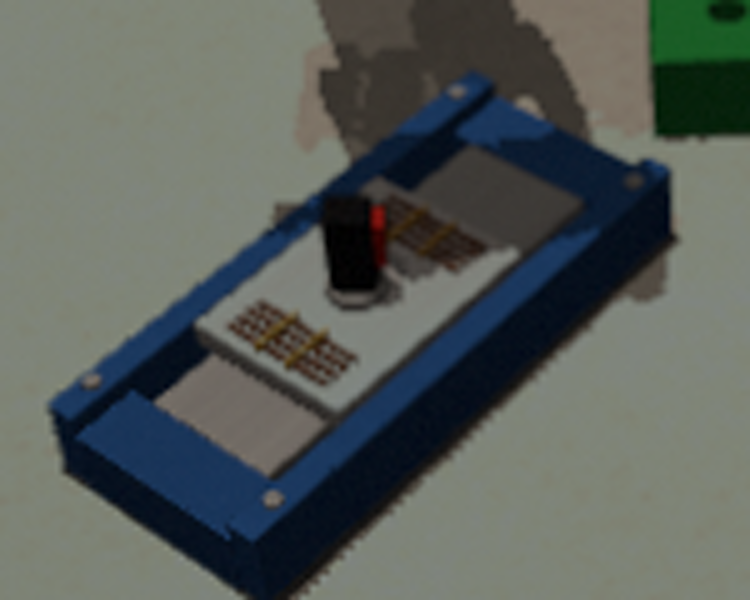

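Run:
```python
from h import *
c=shot("wrist"); s=shot("scene")
# collar front-lowest in scene; handle top
for z in (92,96,98,100,104): print(z,proj(s,onplane(c,[[318,95.2]],z))[0].round(1))
crop(s["color"],250,222,282,256,18,"s13.png")
```

```text
92 [263.5 234.3]
96 [263.4 232.8]
98 [263.3 232.1]
100 [263.2 231.4]
104 [263.1 229.9]
```

View pics/s13.png

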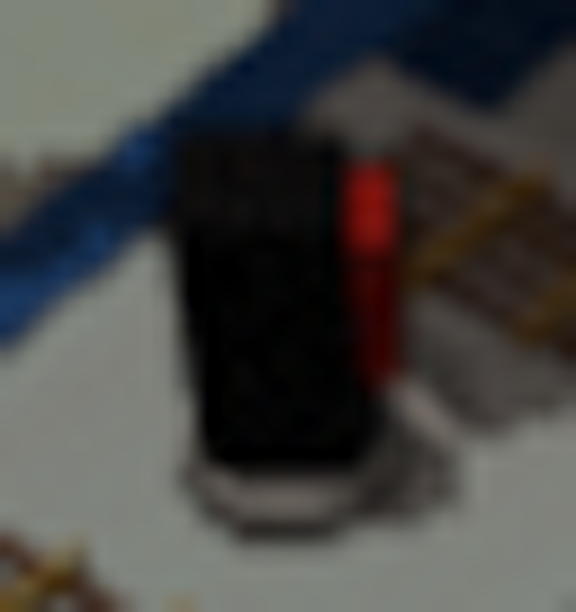

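```bash
python3 -c "
from h import *
o=monitor.get_obs();print(o['time'],np.abs(o['dq']).max());print(close_job())"
```

```text
15.7167 0.00860666459205486
the job is handed in; nothing more can be done
None
```

The pin is through the sliding table and the rail, seated on its collar with the button out, and the job is handed in at about 15.7 s on the robot's clock.

**What I did:** I squeezed the handle in the smaller orange stand, which took the opening from 26.5 mm to about 22.2 mm, so the button was in. I lifted the pin out, put it through the table's hole and slid the table along with light contact. The pin dropped into the rail hole at about y = -6 mm in fixture coordinates. I pushed it home with the button still in, let go and withdrew.

**Last checks:**
- **Button:** the wrist and scene pictures show it sticking out.
- **Seating:** the collar looks flat on the table. The handle's top came out at about 98 mm from two views, as expected when seated.
- **Gripper:** it is well clear and reads about zero force.
- **Not checked:** the locking balls under the rail can't be seen, so I infer the lock from the button being out and the collar seated.

**Less than perfect:**
- **Touchdown force:** the first touch on the rail gave a brief 26 N, before the search slide. The force stayed under about 15 N after that.
- **Tool tilt:** the tool drifted 1–2° off vertical, and the pin still went in and seated.
- **Camera disagreement:** two wrist views placed the table's hole about 2 mm apart. I used the later one.

I did not touch the weights, the spool or the look-alike stands.

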